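Break down the stack in the paper store

TASK

Take the stack on the bench apart from the top and put each thing away upright: the hand stamp in the middle of the small wooden tray, the ink tin in the middle of the round steel dish, the white card box in the middle of the larger wooden tray, all flat on the tray floor, and last the long kraft packet squarely on top of the pile with the packet like it. Lower each thing until it touches before letting go, drop or tip nothing, and leave the amber bottle standing where it is.

Things in the scene. Friction and masses are not known exactly. Their poses are not given: they have to be found in the camera images.
- stamp: Hand stamp with a turned wooden handle, on top of the stack. Base block 44 (its x) x 28 (its y) x 16 mm high, then a stem 14 mm across, then a round grip 24 mm across from 32 to 60 mm above the underside (60 mm is its full height). Origin: centre of the underside, z up. Its yaw may be anything.
- tin: Plain round metal ink tin, second from the top, under the stamp. 56 mm diameter, 40 mm high. Origin: centre of the underside, z up.
- cardbox: White lidded card box, almost square, third from the top, under the tin. 72 (its x) x 58 (its y) x 45 mm high, lid closed and not to be opened (one solid piece). Origin: centre of the underside, z up.
- packet: Long brown kraft paper packet, at the bottom of the stack, lying on the table. 160 (its x) x 62 (its y) x 34 mm high, rigid. Origin: centre of the underside, z up. The card box stands on it up to 30 mm off its middle lengthwise.
- pile: Fixed pile: one brown kraft packet just like the loose one (160 along its x, 62 along its y) lying on grey boards (about 178 x 80 mm) of which there are more or fewer each time, so its height differs: the top is 50 to 95 mm above the table. Origin: centre of the top face of the top packet, where the loose packet's underside belongs; x along the packet, z up.
- dish: Fixed round steel dish for the tin. 88 mm outer and 80 mm inner diameter, rim 12 mm high, inner floor 4 mm above the table. Origin: centre of the underside, on the table, z up.
- tray: Fixed larger rectangular plywood tray for the card box. Outer 104 (its x) x 90 (its y) mm, walls 4 mm thick and 12 mm high, inside 96 x 82 mm, inner floor 4 mm above the table. Origin: centre of the underside, on the table, x along the longer side, z up.
- rest: Fixed small rectangular plywood tray for the stamp. Outer 74 (its x) x 58 (its y) mm, walls 4 mm thick and 12 mm high, inside 66 x 50 mm, inner floor 4 mm above the table. Origin: centre of the underside, on the table, x along the longer side, z up.
- bottle: Amber glass bottle with a black cap, standing loose ahead of the robot, beyond the other things; to be left alone. 48 mm diameter, 110 mm high. Origin: centre of the underside.
Mind the look-alikes: they are no part of the job. What is shaped like the rest but pink or purple is not meant.

How it is judged:
At the end, for the whole second after the job is handed in: Stamp in the small tray, tin in the dish, card box in the larger tray, packet on the pile (lengthwise along it within 0.2 rad): each within 12 mm of the place's centre, resting on it (within about 5 mm in height), upright within 0.08 rad, at rest (horizontal distance between packet and pile below 0.012 m and z of packet in the frame of pile between -0.004 and 0.005 m and angle between each of packet, cardbox, tin, stamp's own z axis and vertical below 0.08 rad and linear speed of each of packet, cardbox, tin, stamp below 0.02 m/s and angular speed of each of packet, cardbox, tin, stamp below 0.2 rad/s and horizontal distance between cardbox and tray below 0.012 m and z of cardbox in the frame of tray between 0 and 0.009 m and horizontal distance between tin and dish below 0.012 m and z of tin in the frame of dish between 0 and 0.009 m and horizontal distance between stamp and rest below 0.012 m and z of stamp in the frame of rest between 0 and 0.009 m and angle between the x axis of packet and the x axis of pile, either way round below 0.2 rad); the robot touches nothing.
It fails at once if the kraft packet is dropped (falls freely by more than about 25 mm) or tipped by more than 45 degrees ((contact force between packet and anything else below 0.01 N and linear speed of packet above 0.7 m/s) or angle between packet's own z axis and vertical above 0.785 rad).
It fails at once if the card box is dropped (falls freely by more than about 25 mm) or tipped by more than 45 degrees ((contact force between cardbox and anything else below 0.01 N and linear speed of cardbox above 0.7 m/s) or angle between cardbox's own z axis and vertical above 0.785 rad).
It fails at once if the ink tin is dropped (falls freely by more than about 25 mm) or tipped by more than 45 degrees ((contact force between tin and anything else below 0.01 N and linear speed of tin above 0.7 m/s) or angle between tin's own z axis and vertical above 0.785 rad).
It fails at once if the hand stamp is dropped (falls freely by more than about 25 mm) or tipped by more than 45 degrees ((contact force between stamp and anything else below 0.01 N and linear speed of stamp above 0.7 m/s) or angle between stamp's own z axis and vertical above 0.785 rad).
It fails at once if the amber bottle is knocked over or pushed more than 40 mm from where it stood (angle between bottle's own z axis and vertical above 0.5 rad or distance of bottle from where it was at the start of the episode above 0.04 m).
It also fails if it takes over 128 s, if anything falls off the work surface, if the arm or the gripper's body presses on something with over 40 N, if the wrist force passes 120 N, or if a joint passes its speed limit or range.

ROBOT

A 7-joint arm with a two-finger parallel gripper is mounted at the origin on the work surface. World frame = base frame: x ahead of the robot, y to its left, z up, the work surface at z = 0. Lengths are in m, angles in rad, forces in N, time in s.
With the tool pointing down it reaches from about 0.4 to 0.85 m from the base axis. Payload 10.4 kg.
Tool frame: the origin (TCP) lies between the finger pads; the fingertips stand tcp_to_tips ahead of it and the grasp point (between the pads) lies 8 mm behind it (tcp_to_tips is the distance from the TCP to the fingertips, in m); z points along the fingers, y is the line along which they close (so a half turn about z gives the same grasp; the last joint's range is limited). The gripper opens to 85 mm and grips with 20 to 120 N. Pads are 22 mm wide; open, the fingers measure 114 mm over their backs; the gripper's body (76 mm by 85 mm) begins 54 mm behind the grasp point. The pads swing forward as they close: fully open they stand 13 mm farther back than shut.
Start: joints at [1.124, 0.332, -0.065, 1.46, 0.022, 1.35, -0.088], TCP at [0.257, -0.57, 0.242] pointing down, gripper open.
Joint ranges: [-2.6, 2.6], [-0.5, 2.12], [-1.47, 1.34], [0.16, 2.42], [-1.27, 4.41], [0.06, 2.06], [-2.6, 2.6]. Speed limits (rad/s): [2.22, 2.22, 2.79, 2.79, 3.14, 3.14, 3.14].

INTERFACE

Orientations are given as a unit quaternion [x, y, z, w].
In Python, from workcell import * gives the robot as it stands.
- The arm moves only by the tool apply_moves, never from a script. Its argument "rows" is a list of rows, each an object of numbers: "x", "y", "z": the shift along the tool's x, y, z in mm; "ax", "ay", "az": the turn, a rotation vector about the tool's x, y, z in degrees; "gripper": the closure, from 0 (fully open) to 1 (shut). A call has 1 to 5 rows; each row shifts and turns the commanded pose from where the row before left it, along the tool's axes as they then stand; what a row does not reach is not made up. A row lasts 1/12 s, in which the tool goes at most 41.7 mm and 7.16 degrees, less where a joint would pass 70% of its speed; a pose out of reach is approached as far as the arm can. A call with a gripper value outside its range is refused whole. The fingers move at their own pace and stop on an object; "newtons" is the grip in N (left out, the last holds). Time passes only in rows, so rows that do not move let the fingers close. It gives the time, the measured TCP pose, the force, the opening and the grip force at its end, in the units of the state.
- get_obs(): the state, without advancing time (a new reading comes with each control period).
- camera(name): name is "side" or "top" or "wrist"; returns a dict with "color" (420x560x3 uint8, red, green, blue), "fov_y" (degrees; the focal length in pixels is half the picture's height over the tangent of half this angle, whatever the lens; pixels are square), "cx", "cy" (the principal point, pixels), "rvec" (rotation vector, rad) and "tvec" (3), from world to camera coordinates, as OpenCV has them. Camera axes: x right, y down, z forward; pixel columns grow to the right and rows downward; lengths in m; the calibration is good to about 2 mm. A picture is of the moment at which its call begins. There is no depth.
- hand_in(): hands the job in; it is judged then, once.
The state is a dict: "clock": time; "joint_pos": joint angles; "joint_velocities": joint speeds; "tau": joint torques, N m; "position": TCP position; "ee_rot": TCP orientation; "ft_force": force on the tool from outside, world axes, zero at the start; "torque": the same for the moment, N m; "grip_width": opening from 0.0 (shut) to 1.0 (fully open); "grasp_force": force on a finger pad.
Only numpy, scipy, OpenCV 4.12 (cv2) and the standard library are available. Lean on these libraries where they do the work, as an engineer would, in place of code of your own. Each camera call takes 0.05 s, during which the arm holds its last target. There are 200 camera calls.

## Working session

There is one attempt and no reset: what is moved stays moved. The work goes in short steps, Python scripts to look and compute and a tool call to move; the robot and the scene stay as the last step left them, time stands still between calls to the robot, and variables do not carry over. Pictures are saved under pics/ and viewed, at most 14 in all, crops included, and the job is handed in when it is done.

Besides the shell and the picture viewer there is one more tool, called by a JSON object that holds its "name" and its "arguments". apply_moves: Moves the arm, as the interface text tells. Its arguments: {"type":"object","properties":{"rows":{"type":"array","items":{"type":"object","properties":{"x":{"type":"number"},"y":{"type":"number"},"z":{"type":"number"},"ax":{"type":"number"},"ay":{"type":"number"},"az":{"type":"number"},"gripper":{"type":"number"}}}},"newtons":{"type":"number"}},"required":["rows"]}

```bash
mkdir -p pics; ls; python3 - <<'E'
from workcell import *
import cv2
o=get_obs(); print({k:o[k] for k in o})
for n in ("top","side"):
    c=camera(n); cv2.imwrite(f"pics/{n}0.png",cv2.resize(c["color"][:,:,::-1],(800,600),interpolation=cv2.INTER_CUBIC)); print(n,c["fov_y"],c["cx"],c["cy"],c["rvec"],c["tvec"])
E
```

```text
pics
{'clock': 0.0, 'joint_pos': array([ 1.12441888,  0.33285941, -0.06471823,  1.46094765,  0.02157802,
        1.34989277, -0.08850338]), 'joint_velocities': array([-1.62939881e-03, -1.62245616e-03, -5.23364406e-05, -2.33411738e-04,
        1.81385699e-04,  1.78409670e-04,  8.72132508e-04]), 'tau': array([-3.21799325e-04, -6.25442576e+01,  4.90020728e-02, -3.91613352e+01,
        1.62874191e-02,  9.52471892e-03, -3.39790643e-05]), 'position': array([ 0.25686758, -0.56937886,  0.24152072]), 'ee_rot': array([ 9.77632034e-01,  2.10321437e-01, -1.67362501e-04, -6.86229416e-04]), 'ft_force': array([-0.84820497,  0.41824481,  0.4932401 ]), 'torque': array([0.03474487, 0.04417247, 0.02444365]), 'grasp_force': 0.0, 'grip_width': 0.9986374928259639}
top 50.161940321102634 285.6233983125103 208.45361695983527 [ 2.16954844 -2.16059157  0.10191969] [-0.06507064  0.55553423  1.19030974]
side 42.67341127610353 282.67802099519366 199.96763384664155 [ 0.23326582 -2.93325746  1.00248317] [0.54838168 0.16516964 1.40819775]
```

View pics/top0.png

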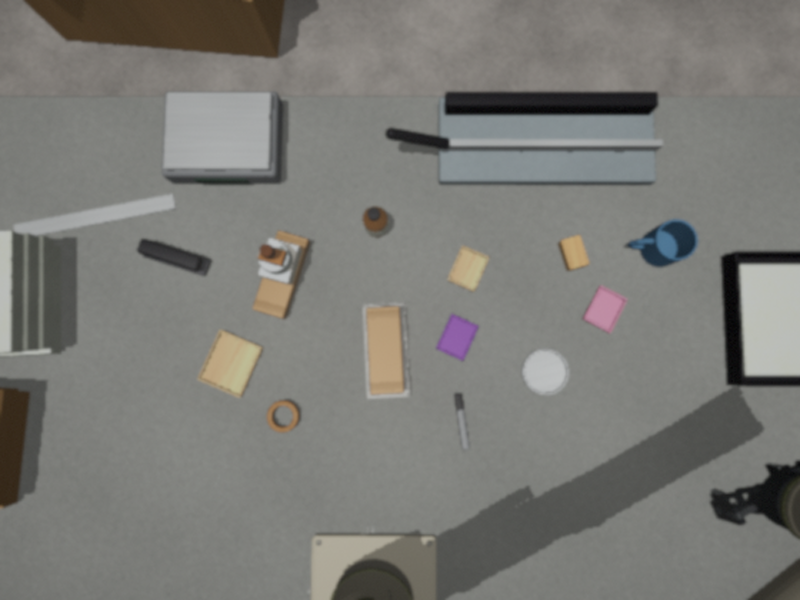

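View pics/side0.png

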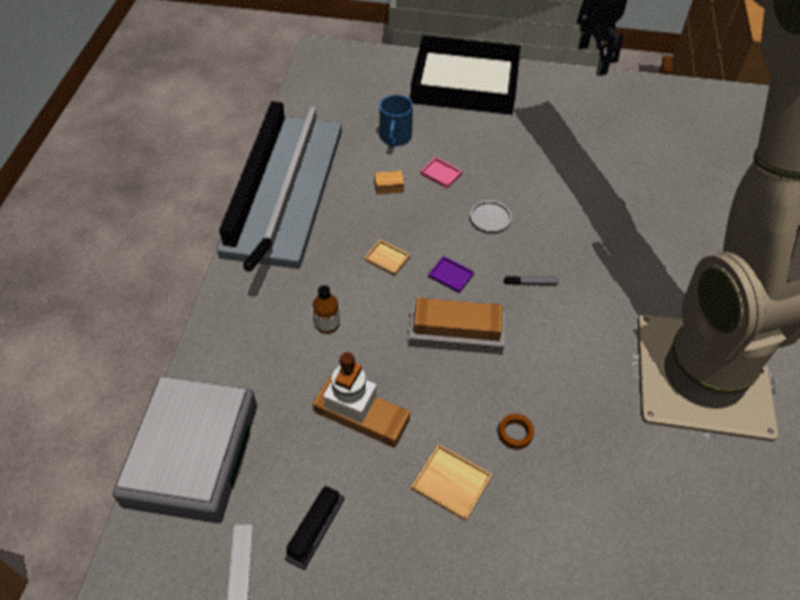

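```bash
cat > h.py <<'E'
from workcell import *
import cv2, numpy as np
from scipy.spatial.transform import Rotation as R
def cal(c):
    f=c["color"].shape[0]/2/np.tan(np.radians(c["fov_y"])/2)
    return np.array([[f,0,c["cx"]],[0,f,c["cy"]],[0,0,1.]]),R.from_rotvec(np.ravel(c["rvec"])).as_matrix(),np.ravel(c["tvec"])
def unproj(c,px,z):
    K,M,t=cal(c); px=np.atleast_2d(px).astype(float)
    d=np.c_[px,np.ones(len(px))]@np.linalg.inv(K).T@M; o=-M.T@t
    return o+d*((z-o[2])/d[:,2])[:,None]
def proj(c,P):
    K,M,t=cal(c); return cv2.projectPoints(np.atleast_2d(np.float64(P)),M,t,K,None)[0][:,0]
def crop(c,name,x0,y0,w,h,s):
    im=cv2.resize(c["color"][y0:y0+h,x0:x0+w,::-1],None,fx=s,fy=s,interpolation=cv2.INTER_CUBIC)
    cv2.imwrite(f"pics/{name}.png",im)
E
python3 - <<'E'
from h import *
import pickle
c=camera("top"); pickle.dump(c,open("top.pkl","wb"))
crop(c,"ca",130,150,170,140,4.7)
crop(c,"cb",290,150,160,130,5)
s=camera("side"); pickle.dump(s,open("side.pkl","wb"))
crop(s,"cs",210,195,160,120,5)
E
```

```text
(no output)
```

View pics/ca.png

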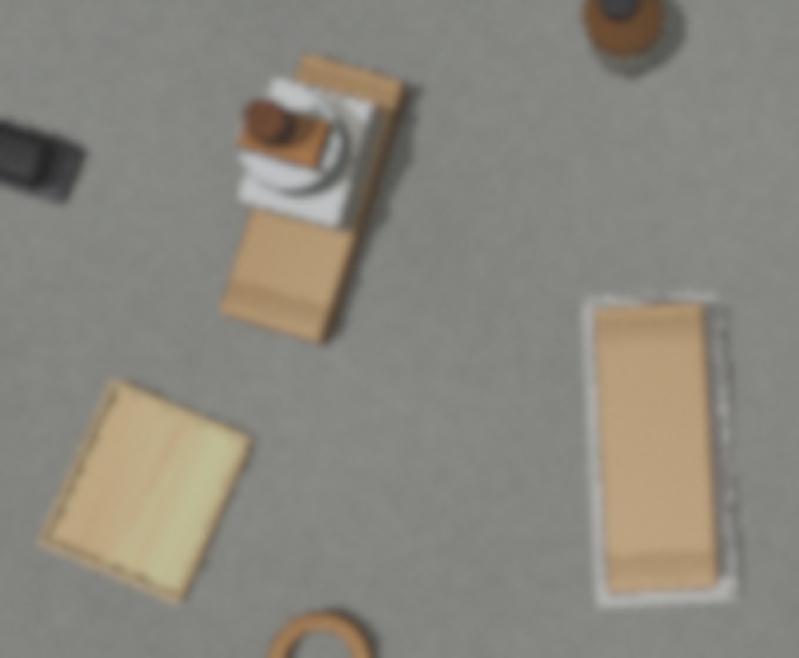

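View pics/cb.png

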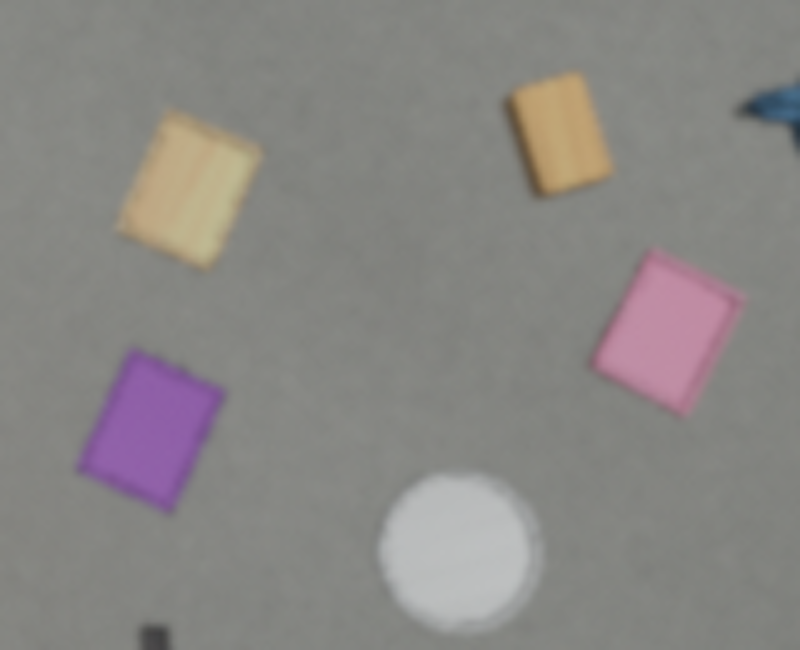

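View pics/cs.png

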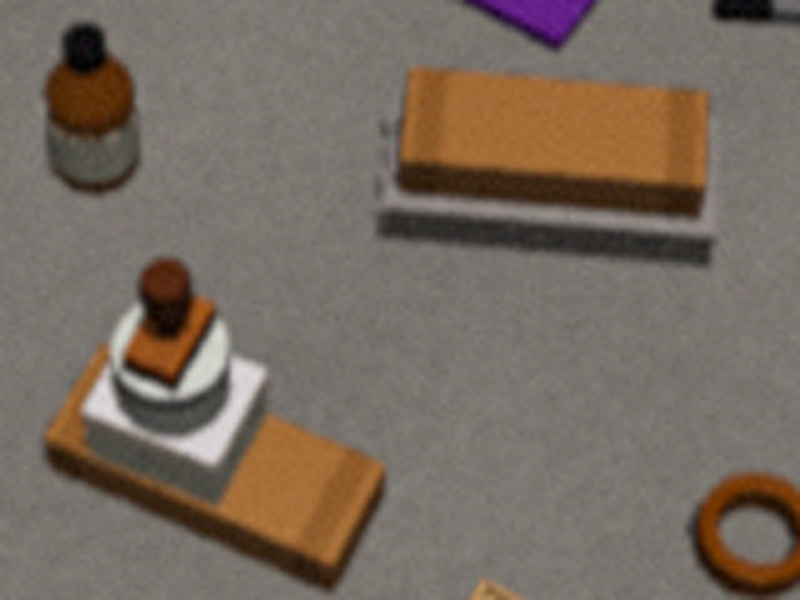

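```bash
python3 - <<'E'
from h import *
import pickle
np.set_printoptions(precision=4,suppress=True)
c=pickle.load(open("top.pkl","rb")); s=pickle.load(open("side.pkl","rb"))
A=lambda p:np.array(p)/4.7+[130,150]-.4
B=lambda p:np.array(p)/5+[290,150]-.4
S=lambda p:np.array(p)/5+[210,195]-.4
def quad(n,c,p,z):
    q=unproj(c,p,z); e=np.diff(np.r_[q,q[:1]],axis=0)[:,:2]
    print(n,q.mean(0),"sides",np.linalg.norm(e,axis=1)*1e3,"yaw",np.degrees(np.arctan2(e[:,1],e[:,0]))%180)
quad("tray",c,A([(118,380),(252,438),(182,600),(42,543)]),.012)
quad("rest",c,B([(170,110),(262,150),(208,270),(118,230)]),.012)
quad("packet",c,A([(303,54),(406,82),(330,337),(222,306)]),.034)
quad("packetS",s,S([(48,435),(105,347),(383,468),(332,568)]),.034)
quad("box",c,A([(277,78),(375,102),(340,222),(240,197)]),.079)
quad("boxS",s,S([(83,408),(137,330),(267,368),(213,468)]),.079)
for z in (.05,.06,.07,.08,.09):
    quad("pile%g"%z,c,A([(595,305),(703,303),(717,583),(610,590)]),z)
    quad("pileS",s,S([(408,68),(708,92),(700,190),(402,162)]),z)
print("tin",unproj(c,A((292,140)),.119),unproj(s,S((171,348)),.119))
print("grip",unproj(c,A((267,119)),.179),unproj(s,S((166,274)),.179))
quad("stampS",s,S([(125,365),(165,312),(215,302),(173,385)]),.135)
quad("stampbaseT",c,A([(240,150),(318,165),(330,120),(250,103)]),.135)
print("dish",unproj(c,B((461,552)),.012)); print("bottle",unproj(c,A((620,5)),.11))
print("campos",-cal(c)[1].T@cal(c)[2])
w=camera("wrist");print(proj(w,[unproj(c,B((461,552)),.012)[0]])); o=get_obs()
K,M,t=cal(w); T=R.from_quat(o["ee_rot"]).as_matrix()
print("cam in tool",T.T@(-M.T@t-o["position"]),"\n",M@T,K[0,0])
E
```

```text
tray [0.4317 0.2764 0.012 ] sides [ 86.0878 100.8882  88.4248 103.1056] yaw [ 67.1455 157.9316  68.5859 156.6316]
rest [ 0.6159 -0.1781  0.012 ] sides [55.4686 73.4669 54.1682 73.1762] yaw [ 66.3082 155.6832  66.0037 156.6995]
packet [0.6023 0.179  0.034 ] sides [ 62.5652 154.1761  65.0909 153.5786] yaw [ 74.8366 164.7076  74.2874 163.7659]
packetS [0.6018 0.1836 0.034 ] sides [ 56.2214 154.9801  59.0133 156.8974] yaw [ 72.3173 163.1382  74.1936 162.1202]
box [0.6209 0.1744 0.079 ] sides [56.8632 70.0358 57.7709 69.8948] yaw [ 76.3123 165.1066  76.1476 164.36  ]
boxS [0.621  0.1788 0.079 ] sides [49.361  66.9371 59.4042 70.416 ] yaw [ 70.3903 170.812   74.7807 162.2128]
pile0.05 [ 0.4585 -0.02    0.05  ] sides [ 61.2417 157.3753  59.9548 160.2504] yaw [91.2844  3.1955 93.9866  3.6455]
pileS [ 0.459  -0.0274  0.05  ] sides [160.9801  64.0057 155.8051  61.5623] yaw [ 3.7831 90.57    2.9138 95.2775]
pile0.06 [ 0.4583 -0.0204  0.06  ] sides [ 60.7271 156.0531  59.4511 158.904 ] yaw [91.2844  3.1955 93.9866  3.6455]
pileS [ 0.4589 -0.0202  0.06  ] sides [159.5876  63.4521 154.4574  61.029
[... 633 characters left out ...]
 0.0015 0.09  ] sides [155.4101  61.7911 150.4142  59.4322] yaw [ 3.7831 90.57    2.9138 95.2775]
tin [[0.6196 0.1747 0.119 ]] [[0.6215 0.1779 0.119 ]]
grip [[0.6204 0.1745 0.179 ]] [[0.6219 0.1753 0.179 ]]
stampS [0.6204 0.1835 0.135 ] sides [33.2107 23.7136 47.8403 24.6564] yaw [ 67.9523  22.6292  77.1541 164.144 ]
stampbaseT [0.6199 0.1752 0.135 ] sides [42.4374 24.8876 43.815  25.7385] yaw [ 79.2513 166.5371  78.1028 169.6749]
dish [[ 0.4177 -0.3244  0.012 ]]
bottle [[ 0.6963 -0.0009  0.11  ]]
campos [ 0.4315 -0.0729  1.2402]
[[  88.3227 -131.8611]]
cam in tool [ 0.0676 -0.0001 -0.1316] 
 [[ 0.0001  1.      0.0006]
 [-0.9635  0.0003 -0.2676]
 [-0.2676 -0.0006  0.9635]] 372.38292736588136
```

Top view crop: the stack is at (290,145), the larger plywood tray at (148,490) and the pile at (655,450).

In the second crop the candidates for the small tray are:
- the plywood tray at (190,190)
- the purple tray at (152,430)
- the pink tray at (668,330)
- a solid block at (562,133)

Only the plywood one at (190,190) fits, with measured sides of 73 x 55 mm and the right colour. The dish is at (461,552). The two camera views agree on a pile height of about 60 mm.

Next I move above the stack.

{"name": "apply_moves", "arguments": {"rows": [{"x": 20,"y": -16,"z": -2},{"x": 29,"y": -24,"z": -2},{"x": 29,"y": -24,"z": -2},{"x": 29,"y": -24,"z": -2},{"x": 29,"y": -24,"z": -2}], "newtons": 40}}

```text
invalid input at $.rows[0]: expected keys x, y, z, ax, ay, az, gripper
```

{"name": "apply_moves", "arguments": {"rows": [{"x": 29,"y": -24,"z": -2},{"x": 29,"y": -24,"z": -2},{"x": 29,"y": -24,"z": -2},{"x": 29,"y": -24,"z": -2},{"x": 29,"y": -24,"z": -2}]}}

```text
invalid input at $.rows[0]: expected keys x, y, z, ax, ay, az, gripper
```

{"name": "apply_moves", "arguments": {"rows": [{"x": 29,"y": -24,"z": -2},{"x": 29,"y": -24,"z": -2},{"x": 29,"y": -24,"z": -2},{"x": 29,"y": -24,"z": -2},{"x": 29,"y": -24,"z": -2}]}}

```text
invalid input at $.rows[0]: expected keys x, y, z, ax, ay, az, gripper
```

{"name": "apply_moves", "arguments": {"rows": [{"x": 29,"y": -24},{"x": 29,"y": -24},{"x": 29,"y": -24},{"x": 29,"y": -24},{"x": 29,"y": -24}]}}

```text
invalid input at $.rows[0]: expected keys x, y, z, ax, ay, az, gripper
```

{"name": "apply_moves", "arguments": {"rows": [{"x": 28,"y": -24},{"x": 20,"y": -18},{"x": 0}]}}

```text
invalid input at $.rows[0]: expected keys x, y, z, ax, ay, az, gripper
```

```bash
cat >> h.py <<'E'
def go(x,y,z,yaw):
    "tool-frame shift (mm) then az (deg) to bring TCP to x,y,z with tool y axis at world yaw (mod 180)"
    o=get_obs(); T=R.from_quat(o["ee_rot"]).as_matrix()
    cur=np.degrees(np.arctan2(T[1,1],T[0,1]))
    print("clock %.1f"%o["clock"],"pos",o["position"].round(4),"yaw %.1f"%cur,"tilt %.2f"%np.degrees(np.arccos(-T[2,2])),"F",o["ft_force"].round(1),"w %.2f g %.1f"%(o["grip_width"],o["grasp_force"]),"q7 %.2f"%o["joint_pos"][6])
    print("  shift first:",(1e3*T.T@(np.array([x,y,z])-o["position"])).round(1),"az",round((cur-yaw+90)%180-90,1))
    c=np.radians(yaw); 
E
python3 - <<'E'
from h import *
import workcell
print([n for n in dir(workcell) if not n.startswith('_')], getattr(workcell,"tcp_to_tips",None))
go(.620,.175,.157,-65)
w=camera("wrist"); cv2.imwrite("pics/w1.png",w["color"][:,:,::-1])
print(proj(w,[(.62,.175,.179),(.62,.175,.119),(.432,.276,.012)]))
E
```

```text
['MotionError', 'camera', 'get_obs', 'hand_in', 'tcp_to_tips'] 0.011
clock 0.2 pos [ 0.2569 -0.5696  0.242 ] yaw -65.7 tilt 0.03 F [ 0.2 -0.8  0.8] w 1.00 g 0.0 q7 -0.09
  shift first: [ 637.1 -529.4   85.2] az -0.7
[[-5244.66820697 -6075.57346224]
 [-1825.37320975 -2255.920987  ]
 [ -840.82143789  -634.84016372]]
```

View pics/w1.png

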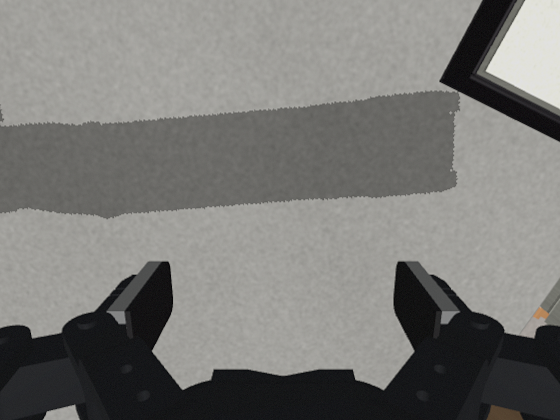

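The picture shows only the bare table between the fingers (at 135,290 and 425,290), because the moves were refused. Every row needs all seven keys.

{"name": "apply_moves", "arguments": {"rows": [{"x": 20,"y": -16,"z": -2,"ax": 0,"ay": 0,"az": 0,"gripper": 0},{"x": 29,"y": -24,"z": -2,"ax": 0,"ay": 0,"az": 0,"gripper": 0},{"x": 29,"y": -24,"z": -2,"ax": 0,"ay": 0,"az": 0,"gripper": 0},{"x": 29,"y": -24,"z": -2,"ax": 0,"ay": 0,"az": 0,"gripper": 0},{"x": 29,"y": -24,"z": -2,"ax": 0,"ay": 0,"az": 0,"gripper": 0}], "newtons": 40}}

```text
clock: 0.72
position: [0.3354, -0.41, 0.2524]
ee_rot: [0.978, 0.21, -0.0, 0.0]
ft_force: [1.4, -0.7, 0.8]
grip_width: 1.0
grasp_force: 0.0
```

{"name": "apply_moves", "arguments": {"rows": [{"x": 29,"y": -24,"z": -2,"ax": 0,"ay": 0,"az": 0,"gripper": 0},{"x": 29,"y": -24,"z": -2,"ax": 0,"ay": 0,"az": 0,"gripper": 0},{"x": 29,"y": -24,"z": -2,"ax": 0,"ay": 0,"az": 0,"gripper": 0},{"x": 29,"y": -24,"z": -2,"ax": 0,"ay": 0,"az": 0,"gripper": 0},{"x": 29,"y": -24,"z": -2,"ax": 0,"ay": 0,"az": 0,"gripper": 0}]}}

```text
clock: 1.13
position: [0.4182, -0.2409, 0.2626]
ee_rot: [0.978, 0.21, 0.0, 0.0]
ft_force: [0.9, 0.0, -0.3]
grip_width: 1.0
grasp_force: 0.0
```

{"name": "apply_moves", "arguments": {"rows": [{"x": 29,"y": -24,"z": -2,"ax": 0,"ay": 0,"az": 0,"gripper": 0},{"x": 29,"y": -24,"z": -2,"ax": 0,"ay": 0,"az": 0,"gripper": 0},{"x": 29,"y": -24,"z": -2,"ax": 0,"ay": 0,"az": 0,"gripper": 0},{"x": 29,"y": -24,"z": -2,"ax": 0,"ay": 0,"az": 0,"gripper": 0},{"x": 29,"y": -24,"z": -2,"ax": 0,"ay": 0,"az": 0,"gripper": 0}]}}

```text
clock: 1.55
position: [0.501, -0.0719, 0.2727]
ee_rot: [0.978, 0.21, 0.0, 0.0]
ft_force: [0.9, -0.9, 1.3]
grip_width: 1.0
grasp_force: 0.0
```

{"name": "apply_moves", "arguments": {"rows": [{"x": 29,"y": -24,"z": 0,"ax": 0,"ay": 0,"az": 0,"gripper": 0},{"x": 29,"y": -24,"z": 0,"ax": 0,"ay": 0,"az": 0,"gripper": 0},{"x": 29,"y": -24,"z": 0,"ax": 0,"ay": 0,"az": 0,"gripper": 0},{"x": 29,"y": -24,"z": 0,"ax": 0,"ay": 0,"az": 0,"gripper": 0},{"x": 29,"y": -24,"z": 0,"ax": 0,"ay": 0,"az": 0,"gripper": 0}]}}

```text
clock: 1.97
position: [0.584, 0.0969, 0.2724]
ee_rot: [0.978, 0.21, 0.0, 0.0]
ft_force: [0.3, -0.9, -0.5]
grip_width: 0.998
grasp_force: 0.0
```

{"name": "apply_moves", "arguments": {"rows": [{"x": 29,"y": -24,"z": 0,"ax": 0,"ay": 0,"az": 0,"gripper": 0},{"x": 20,"y": -18,"z": 0,"ax": 0,"ay": 0,"az": 0,"gripper": 0},{"x": 0,"y": 0,"z": 0,"ax": 0,"ay": 0,"az": 0,"gripper": 0},{"x": 0,"y": 0,"z": 0,"ax": 0,"ay": 0,"az": 0,"gripper": 0}]}}

```text
clock: 2.3
position: [0.6106, 0.1557, 0.2716]
ee_rot: [0.977, 0.212, -0.001, -0.001]
ft_force: [-0.3, -1.4, 0.7]
grip_width: 0.998
grasp_force: 0.0
```

```bash
python3 - <<'E'
from h import *
go(.620,.175,.157,-65)
w=camera("wrist"); cv2.imwrite("pics/w2.png",w["color"][:,:,::-1])
print(proj(w,[(.62,.175,.179),(.62,.175,.119),(.432,.276,.012)]))
E
```

```text
clock 2.3 pos [0.6106 0.1557 0.2716] yaw -65.5 tilt 0.08 F [-0.3 -1.4  0.7] w 1.00 g 0.0 q7 -1.63
  shift first: [ 16.6 -13.5 114.6] az -0.5
[[261.07764451 185.18253162]
 [265.5566494  167.90567363]
 [122.75024465 263.03936486]]
```

View pics/w2.png

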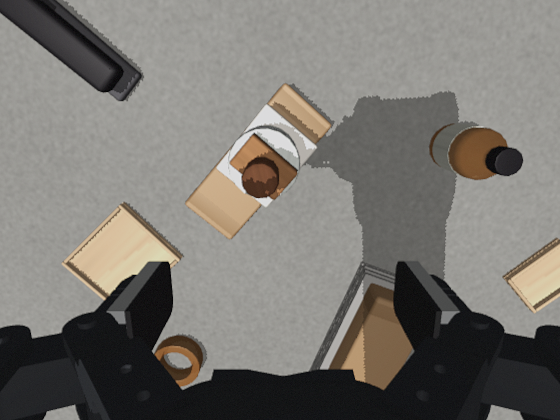

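The wrist view shows the grip's top at (261,178), the stamp base corners at (257,135), (298,172) and (230,157), and the packet corners at (288,84), (333,126), (232,238) and (187,204). I turn these into positions.

```bash
python3 - <<'E'
from h import *
np.set_printoptions(precision=4,suppress=True)
w=camera("wrist")
yaw=lambda a,b:np.degrees(np.arctan2(b[1]-a[1],b[0]-a[0]))%180
print("grip",unproj(w,(261,177),.179))
s=unproj(w,[(257,135),(298,172),(230,157)],.135); print("stamp",(s[1]+s[2])/2,yaw(s[0],s[1]),np.linalg.norm(s[1]-s[0]),np.linalg.norm(s[2]-s[0]))
p=unproj(w,[(288,84),(333,126),(232,238),(187,204)],.034); print("packet",p.mean(0),yaw(p[1],p[2]),yaw(p[0],p[3]),np.linalg.norm(p[1]-p[2]),np.linalg.norm(p[1]-p[0]))
t=unproj(w,[(123,204),(181,258),(64,263)],.012); print("tray",(t[1]+t[2])/2,yaw(t[0],t[1]),yaw(t[0],t[2]),np.linalg.norm(t[1]-t[0]),np.linalg.norm(t[2]-t[0]))
E
```

```text
grip [[0.6249 0.1751 0.179 ]]
stamp [0.625  0.1754 0.135 ] 72.13902260611555 0.039823602806367424 0.025318478370492933
packet [0.6036 0.178  0.034 ] 162.9036083443916 163.00937158912868 0.15513731097837344 0.0587855809814627
tray [0.4354 0.2757 0.012 ] 66.91400288031745 157.18736039985407 0.08674566759523873 0.10303694759162427
```

{"name": "apply_moves", "arguments": {"rows": [{"x": 10,"y": -6,"z": 25,"ax": 0,"ay": 0,"az": 0,"gripper": 0},{"x": 10,"y": -6,"z": 30,"ax": 0,"ay": 0,"az": 0,"gripper": 0},{"x": 0,"y": 0,"z": 30,"ax": 0,"ay": 0,"az": 0,"gripper": 0},{"x": 0,"y": 0,"z": 20,"ax": 0,"ay": 0,"az": 0,"gripper": 0},{"x": 0,"y": 0,"z": 10,"ax": 0,"ay": 0,"az": 0,"gripper": 0}]}}

```text
clock: 2.82
position: [0.6231, 0.1705, 0.1544]
ee_rot: [0.978, 0.209, -0.002, 0.001]
ft_force: [0.2, -0.5, 0.2]
grip_width: 1.0
grasp_force: 0.0
```

{"name": "apply_moves", "arguments": {"rows": [{"x": 0,"y": 0,"z": 0,"ax": 0,"ay": 0,"az": 0,"gripper": 0.5},{"x": 0,"y": 0,"z": 0,"ax": 0,"ay": 0,"az": 0,"gripper": 0.6},{"x": 0,"y": 0,"z": 0,"ax": 0,"ay": 0,"az": 0,"gripper": 0.7},{"x": 0,"y": 0,"z": 0,"ax": 0,"ay": 0,"az": 0,"gripper": 0.8},{"x": 0,"y": 0,"z": 0,"ax": 0,"ay": 0,"az": 0,"gripper": 1}]}}

```text
clock: 3.23
position: [0.6247, 0.1731, 0.1588]
ee_rot: [0.978, 0.21, 0.001, -0.0]
ft_force: [-0.4, 0.6, 1.1]
grip_width: 0.301
grasp_force: 0.3
```

{"name": "apply_moves", "arguments": {"rows": [{"x": 0,"y": 0,"z": 0,"ax": 0,"ay": 0,"az": 0,"gripper": 1},{"x": 0,"y": 0,"z": 0,"ax": 0,"ay": 0,"az": 0,"gripper": 1},{"x": 0,"y": 0,"z": 0,"ax": 0,"ay": 0,"az": 0,"gripper": 1}]}}

```text
clock: 3.48
position: [0.6247, 0.1732, 0.1588]
ee_rot: [0.978, 0.21, 0.001, 0.0]
ft_force: [-1.0, -0.2, 6.4]
grip_width: 0.267
grasp_force: 39.1
```

```bash
python3 - <<'E'
from h import *
go(.616,-.177,.27,12)
E
```

```text
clock 3.5 pos [0.6247 0.1732 0.1588] yaw -65.7 tilt 0.12 F [-1.  -0.2  6.4] w 0.27 g 39.1 q7 -1.69
  shift first: [-151.7  315.7 -111.3] az -77.7
```

{"name": "apply_moves", "arguments": {"rows": [{"x": 0,"y": 0,"z": -6,"ax": 0,"ay": 0,"az": 0,"gripper": 1},{"x": 0,"y": 0,"z": -14,"ax": 0,"ay": 0,"az": 0,"gripper": 1},{"x": 0,"y": 0,"z": -25,"ax": 0,"ay": 0,"az": 0,"gripper": 1},{"x": 0,"y": 0,"z": -25,"ax": 0,"ay": 0,"az": -3,"gripper": 1},{"x": 0,"y": 0,"z": -10,"ax": 0,"ay": 0,"az": 3,"gripper": 1}]}}

```text
clock: 3.9
position: [0.6251, 0.1736, 0.2422]
ee_rot: [0.977, 0.212, 0.002, -0.0]
ft_force: [0.4, 0.6, 0.2]
grip_width: 0.264
grasp_force: 39.2
```

{"name": "apply_moves", "arguments": {"rows": [{"x": -8,"y": 16,"z": 0,"ax": 0,"ay": 0,"az": 0,"gripper": 1},{"x": -15,"y": 30,"z": 0,"ax": 0,"ay": 0,"az": 0,"gripper": 1},{"x": -15,"y": 31,"z": 0,"ax": 0,"ay": 0,"az": 0,"gripper": 1},{"x": -15,"y": 31,"z": 0,"ax": 0,"ay": 0,"az": 0,"gripper": 1},{"x": -15,"y": 31,"z": 0,"ax": 0,"ay": 0,"az": 0,"gripper": 1}]}}

```text
clock: 4.32
position: [0.6192, 0.0168, 0.2387]
ee_rot: [0.978, 0.211, 0.001, 0.0]
ft_force: [0.7, -0.1, -0.2]
grip_width: 0.271
grasp_force: 39.2
```

{"name": "apply_moves", "arguments": {"rows": [{"x": -15,"y": 31,"z": 0,"ax": 0,"ay": 0,"az": 0,"gripper": 1},{"x": -15,"y": 31,"z": 0,"ax": 0,"ay": 0,"az": 0,"gripper": 1},{"x": -15,"y": 31,"z": 0,"ax": 0,"ay": 0,"az": 0,"gripper": 1},{"x": -15,"y": 31,"z": 0,"ax": 0,"ay": 0,"az": 0,"gripper": 1},{"x": -15,"y": 31,"z": 0,"ax": 0,"ay": 0,"az": 0,"gripper": 1}]}}

```text
clock: 4.73
position: [0.6145, -0.1555, 0.2388]
ee_rot: [0.978, 0.21, 0.001, 0.0]
ft_force: [0.6, 0.3, -0.5]
grip_width: 0.267
grasp_force: 39.2
```

{"name": "apply_moves", "arguments": {"rows": [{"x": -9,"y": 20,"z": 0,"ax": 0,"ay": 0,"az": -4,"gripper": 1},{"x": 0,"y": 0,"z": 0,"ax": 0,"ay": 0,"az": -7,"gripper": 1},{"x": 0,"y": 0,"z": 0,"ax": 0,"ay": 0,"az": -7,"gripper": 1},{"x": 0,"y": 0,"z": 0,"ax": 0,"ay": 0,"az": -7,"gripper": 1},{"x": 0,"y": 0,"z": 0,"ax": 0,"ay": 0,"az": -7,"gripper": 1}]}}

```text
clock: 5.15
position: [0.6148, -0.1759, 0.2386]
ee_rot: [0.88, 0.474, 0.0, 0.0]
ft_force: [0.3, 0.6, -0.7]
grip_width: 0.264
grasp_force: 39.2
```

{"name": "apply_moves", "arguments": {"rows": [{"x": 0,"y": 0,"z": 0,"ax": 0,"ay": 0,"az": -7,"gripper": 1},{"x": 0,"y": 0,"z": 0,"ax": 0,"ay": 0,"az": -7,"gripper": 1},{"x": 0,"y": 0,"z": 0,"ax": 0,"ay": 0,"az": -7,"gripper": 1},{"x": 0,"y": 0,"z": 0,"ax": 0,"ay": 0,"az": -7,"gripper": 1},{"x": 0,"y": 0,"z": 0,"ax": 0,"ay": 0,"az": -7,"gripper": 1}]}}

```text
clock: 5.57
position: [0.6148, -0.1758, 0.2386]
ee_rot: [0.697, 0.717, 0.0, 0.0]
ft_force: [0.4, 0.8, -0.4]
grip_width: 0.269
grasp_force: 39.2
```

{"name": "apply_moves", "arguments": {"rows": [{"x": 0,"y": 0,"z": 0,"ax": 0,"ay": 0,"az": -7,"gripper": 1},{"x": 0,"y": 0,"z": 0,"ax": 0,"ay": 0,"az": -7,"gripper": 1},{"x": 0,"y": 0,"z": 0,"ax": 0,"ay": 0,"az": 0,"gripper": 1},{"x": 0,"y": 0,"z": 0,"ax": 0,"ay": 0,"az": 0,"gripper": 1}]}}

```text
clock: 5.9
position: [0.6148, -0.1759, 0.2381]
ee_rot: [0.608, 0.794, 0.0, 0.0]
ft_force: [-1.1, 0.6, -0.6]
grip_width: 0.27
grasp_force: 39.2
```

```bash
python3 - <<'E'
from h import *
go(.616,-.178,.0438,15)
w=camera("wrist"); cv2.imwrite("pics/w3.png",w["color"][:,:,::-1])
print(proj(w,[(.616,-.178,.012)]))
E
```

```text
clock 5.9 pos [ 0.6148 -0.1759  0.2381] yaw 15.1 tilt 0.04 F [-1.1  0.6 -0.6] w 0.27 g 39.2 q7 0.26
  shift first: [ -2.3   0.5 194.3] az 0.1
[[283.45517077 174.15718492]]
```

View pics/w3.png

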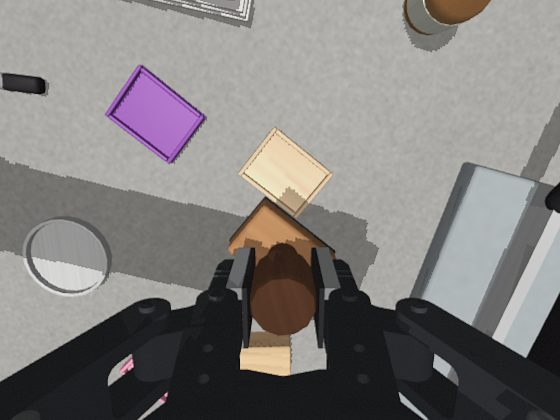

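The tray rim corners are at (277,128), (332,176), (295,215) and (240,170), so it is centred near (286,172), within 3 mm of the top view estimate. The stamp's base is parallel to it. I lower.

{"name": "apply_moves", "arguments": {"rows": [{"x": -1,"y": 2,"z": 25,"ax": 0,"ay": 0,"az": 0,"gripper": 1},{"x": 0,"y": 0,"z": 40,"ax": 0,"ay": 0,"az": 0,"gripper": 1},{"x": 0,"y": 0,"z": 40,"ax": 0,"ay": 0,"az": 0,"gripper": 1},{"x": 0,"y": 0,"z": 40,"ax": 0,"ay": 0,"az": 0,"gripper": 1},{"x": 0,"y": 0,"z": 25,"ax": 0,"ay": 0,"az": 0,"gripper": 1}]}}

```text
clock: 6.37
position: [0.6151, -0.1762, 0.0635]
ee_rot: [0.608, 0.794, -0.001, -0.002]
ft_force: [-0.5, -0.0, -0.7]
grip_width: 0.267
grasp_force: 39.3
```

{"name": "apply_moves", "arguments": {"rows": [{"x": 0,"y": 0,"z": 10,"ax": 0,"ay": 0,"az": 0,"gripper": 1},{"x": 0,"y": 0,"z": 6,"ax": 0,"ay": 0,"az": 0,"gripper": 1},{"x": 0,"y": 0,"z": 3,"ax": 0,"ay": 0,"az": 0,"gripper": 1},{"x": 0,"y": 0,"z": 2,"ax": 0,"ay": 0,"az": 0,"gripper": 1},{"x": 0,"y": 0,"z": 1,"ax": 0,"ay": 0,"az": 0,"gripper": 1}]}}

```text
clock: 6.78
position: [0.6179, -0.1764, 0.047]
ee_rot: [0.607, 0.795, 0.0, 0.001]
ft_force: [-0.2, -0.5, 0.2]
grip_width: 0.265
grasp_force: 39.3
```

{"name": "apply_moves", "arguments": {"rows": [{"x": 0,"y": 0,"z": 1,"ax": 0,"ay": 0,"az": 0,"gripper": 1},{"x": 0,"y": 0,"z": 0,"ax": 0,"ay": 0,"az": 0,"gripper": 1}]}}

```text
clock: 6.95
position: [0.6174, -0.1764, 0.0452]
ee_rot: [0.607, 0.795, 0.0, 0.001]
ft_force: [0.2, 0.4, -0.4]
grip_width: 0.264
grasp_force: 39.3
```

{"name": "apply_moves", "arguments": {"rows": [{"x": 0,"y": 0,"z": 1,"ax": 0,"ay": 0,"az": 0,"gripper": 1},{"x": 0,"y": 0,"z": 1,"ax": 0,"ay": 0,"az": 0,"gripper": 1},{"x": 0,"y": 0,"z": 0,"ax": 0,"ay": 0,"az": 0,"gripper": 1}]}}

```text
clock: 7.2
position: [0.6174, -0.1766, 0.0438]
ee_rot: [0.607, 0.795, -0.0, 0.001]
ft_force: [-3.3, -0.4, 8.8]
grip_width: 0.268
grasp_force: 40.3
```

{"name": "apply_moves", "arguments": {"rows": [{"x": 0,"y": 0,"z": 0.5,"ax": 0,"ay": 0,"az": 0,"gripper": 1},{"x": 0,"y": 0,"z": 0,"ax": 0,"ay": 0,"az": 0,"gripper": 1}]}}

```text
clock: 7.37
position: [0.6175, -0.1767, 0.0437]
ee_rot: [0.607, 0.795, -0.0, 0.001]
ft_force: [-5.4, -0.6, 12.8]
grip_width: 0.27
grasp_force: 40.8
```

{"name": "apply_moves", "arguments": {"rows": [{"x": 0,"y": 0,"z": 0,"ax": 0,"ay": 0,"az": 0,"gripper": 0.6},{"x": 0,"y": 0,"z": 0,"ax": 0,"ay": 0,"az": 0,"gripper": 0.3},{"x": 0,"y": 0,"z": 0,"ax": 0,"ay": 0,"az": 0,"gripper": 0},{"x": 0,"y": 0,"z": 0,"ax": 0,"ay": 0,"az": 0,"gripper": 0},{"x": 0,"y": 0,"z": -6,"ax": 0,"ay": 0,"az": 0,"gripper": 0}]}}

```text
clock: 7.78
position: [0.6161, -0.1761, 0.0468]
ee_rot: [0.607, 0.795, -0.0, -0.001]
ft_force: [0.4, -0.1, -0.4]
grip_width: 0.943
grasp_force: 0.0
```

{"name": "apply_moves", "arguments": {"rows": [{"x": 0,"y": 0,"z": -20,"ax": 0,"ay": 0,"az": 0,"gripper": 0},{"x": 0,"y": 0,"z": -38,"ax": 0,"ay": 0,"az": 0,"gripper": 0},{"x": 0,"y": 0,"z": -38,"ax": 0,"ay": 0,"az": 0,"gripper": 0},{"x": 0,"y": 0,"z": -38,"ax": 0,"ay": 0,"az": 0,"gripper": 0},{"x": 10,"y": 3,"z": -36,"ax": 0,"ay": 0,"az": 0,"gripper": 0}]}}

```text
clock: 8.2
position: [0.6168, -0.1679, 0.2202]
ee_rot: [0.608, 0.794, -0.0, 0.001]
ft_force: [-0.2, -0.6, -0.5]
grip_width: 0.998
grasp_force: 0.0
```

```bash
python3 - <<'E'
from h import *
go(.622,.175,.22,15)
w=camera("wrist"); crop(w,"w4",180,120,220,190,3)
print(proj(w,[(.617,-.177,.012),(.617,-.177,.064)])-[180,120])
E
```

```text
clock 8.2 pos [ 0.6168 -0.1679  0.2202] yaw 15.1 tilt 0.07 F [-0.2 -0.6 -0.5] w 1.00 g 0.0 q7 0.24
  shift first: [ 3.296e+02  9.460e+01 -1.000e-01] az 0.1
[[100.63166362  64.40280112]
 [100.28904378  78.74491069]]
```

View pics/w4.png

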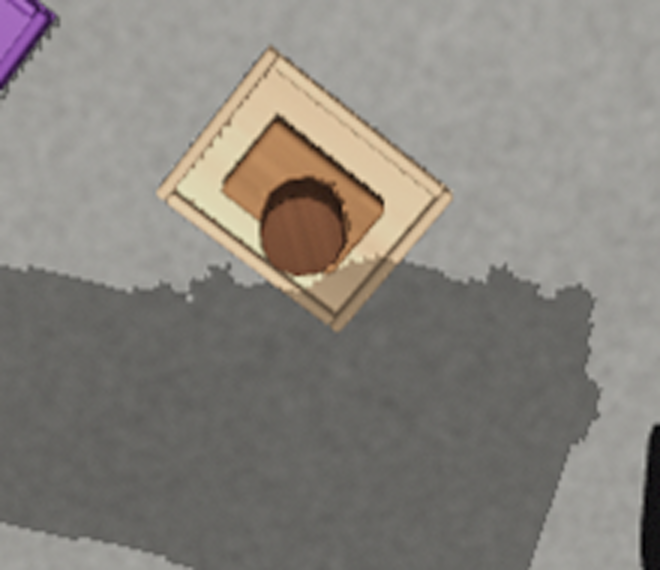

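The stamp stands in the tray with its grip top at crop (303,235), and the tray centre is at crop (304,191). Both are within about 1 mm of prediction. Next is the tin.

{"name": "apply_moves", "arguments": {"rows": [{"x": 20,"y": 6,"z": 0,"ax": 0,"ay": 0,"az": 0,"gripper": 0},{"x": 36,"y": 10,"z": 0,"ax": 0,"ay": 0,"az": 0,"gripper": 0},{"x": 37,"y": 11,"z": 0,"ax": 0,"ay": 0,"az": 0,"gripper": 0},{"x": 37,"y": 11,"z": 0,"ax": 0,"ay": 0,"az": 0,"gripper": 0},{"x": 37,"y": 11,"z": 0,"ax": 0,"ay": 0,"az": 0,"gripper": 0}]}}

```text
clock: 8.67
position: [0.6201, 0.01, 0.2181]
ee_rot: [0.607, 0.795, 0.0, 0.0]
ft_force: [1.2, -0.1, -0.0]
grip_width: 1.0
grasp_force: 0.0
```

{"name": "apply_moves", "arguments": {"rows": [{"x": 37,"y": 11,"z": 0,"ax": 0,"ay": 0,"az": 0,"gripper": 0},{"x": 37,"y": 11,"z": 0,"ax": 0,"ay": 0,"az": 0,"gripper": 0},{"x": 37,"y": 11,"z": 0,"ax": 0,"ay": 0,"az": 0,"gripper": 0},{"x": 32,"y": 8,"z": 0,"ax": 0,"ay": 0,"az": 0,"gripper": 0},{"x": 20,"y": 5,"z": 0,"ax": 0,"ay": 0,"az": 0,"gripper": 0}]}}

```text
clock: 9.08
position: [0.6205, 0.1825, 0.2181]
ee_rot: [0.605, 0.796, 0.001, -0.001]
ft_force: [0.8, 0.2, -0.3]
grip_width: 1.002
grasp_force: 0.0
```

{"name": "apply_moves", "arguments": {"rows": [{"x": 0,"y": 0,"z": 0,"ax": 0,"ay": 0,"az": 0,"gripper": 0},{"x": 0,"y": 0,"z": 0,"ax": 0,"ay": 0,"az": 0,"gripper": 0}]}}

```text
clock: 9.25
position: [0.6212, 0.1793, 0.2178]
ee_rot: [0.606, 0.796, 0.0, -0.0]
ft_force: [0.8, -0.5, 0.6]
grip_width: 1.003
grasp_force: 0.0
```

```bash
python3 - <<'E'
from h import *
go(.622,.175,.095,15)
w=camera("wrist"); crop(w,"w5",150,50,260,200,3)
print(proj(w,[(.622,.175,.119)])-[150,50])
E
```

```text
clock 9.2 pos [0.6212 0.1793 0.2178] yaw 15.5 tilt 0.02 F [ 0.8 -0.5  0.6] w 1.00 g 0.0 q7 -0.33
  shift first: [ -4.4  -0.4 122.8] az 0.5
[[132.39461206 165.14484706]]
```

View pics/w5.png

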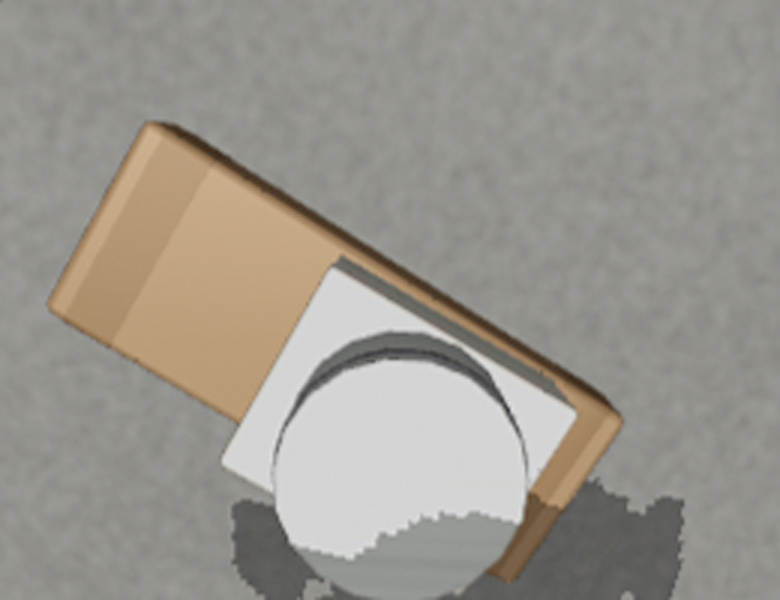

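The tin's top is centred at crop (401,479). The box's top corners are at (340,258), (578,410) and (222,465), and the packet's at (150,122), (620,415) and (50,305). I work out the poses from these.

```bash
python3 - <<'E'
from h import *
np.set_printoptions(precision=4,suppress=True)
w=camera("wrist"); C=lambda p:np.array(p)/3+[150,50]-.33
yaw=lambda a,b:np.degrees(np.arctan2(b[1]-a[1],b[0]-a[0]))%180
L=np.linalg.norm
print("tin",unproj(w,C((401,479)),.119))
for n,p,z in (("box",[(340,258),(578,410),(222,465)],.079),("packet",[(150,122),(620,415),(50,305)],.034)):
    q=unproj(w,C(p),z); print(n,(q[1]+q[2])/2,yaw(q[0],q[1]),yaw(q[0],q[2]),L(q[1]-q[0]),L(q[2]-q[0]))
E
```

```text
tin [[0.6221 0.177  0.119 ]]
box [0.6219 0.1758 0.079 ] 162.8215677424405 74.73159541581555 0.06940163729329668 0.05978627987395868
packet [0.6024 0.182  0.034 ] 163.55873450019996 73.08384887136489 0.15449267979346373 0.0584539605232714
```

{"name": "apply_moves", "arguments": {"rows": [{"x": -1,"y": 0,"z": 20,"ax": 0,"ay": 0,"az": 0,"gripper": 0},{"x": 0,"y": 0,"z": 35,"ax": 0,"ay": 0,"az": 0,"gripper": 0},{"x": 0,"y": 0,"z": 35,"ax": 0,"ay": 0,"az": 0,"gripper": 0},{"x": 0,"y": 0,"z": 22,"ax": 0,"ay": 0,"az": 0,"gripper": 0},{"x": 0,"y": 0,"z": 10,"ax": 0,"ay": 0,"az": 0,"gripper": 0}]}}

```text
clock: 9.77
position: [0.621, 0.1736, 0.0921]
ee_rot: [0.608, 0.794, -0.002, -0.001]
ft_force: [-0.4, -0.3, 0.0]
grip_width: 1.0
grasp_force: 0.0
```

{"name": "apply_moves", "arguments": {"rows": [{"x": 0,"y": 0,"z": 0,"ax": 0,"ay": 0,"az": 0,"gripper": 0.1},{"x": 0,"y": 0,"z": 0,"ax": 0,"ay": 0,"az": 0,"gripper": 0.2},{"x": 0,"y": 0,"z": 0,"ax": 0,"ay": 0,"az": 0,"gripper": 0.3},{"x": 0,"y": 0,"z": 0,"ax": 0,"ay": 0,"az": 0,"gripper": 0.4},{"x": 0,"y": 0,"z": 0,"ax": 0,"ay": 0,"az": 0,"gripper": 0.6}]}}

```text
clock: 10.18
position: [0.6233, 0.1768, 0.0982]
ee_rot: [0.607, 0.795, 0.001, 0.001]
ft_force: [-1.4, -0.8, 6.5]
grip_width: 0.646
grasp_force: 43.0
```

{"name": "apply_moves", "arguments": {"rows": [{"x": 0,"y": 0,"z": 0,"ax": 0,"ay": 0,"az": 0,"gripper": 1},{"x": 0,"y": 0,"z": 0,"ax": 0,"ay": 0,"az": 0,"gripper": 1},{"x": 0,"y": 0,"z": 0,"ax": 0,"ay": 0,"az": 0,"gripper": 1}]}}

```text
clock: 10.43
position: [0.6232, 0.1768, 0.0982]
ee_rot: [0.607, 0.795, 0.001, 0.001]
ft_force: [-0.3, -1.1, 5.6]
grip_width: 0.642
grasp_force: 43.0
```

```bash
python3 - <<'E'
from h import *
go(.4177,-.3244,.22,15)
E
```

```text
clock 10.4 pos [0.6232 0.1768 0.0982] yaw 15.3 tilt 0.19 F [-0.3 -1.1  5.6] w 0.64 g 43.0 q7 -0.38
  shift first: [-429.5 -329.8 -122.6] az 0.3
```

{"name": "apply_moves", "arguments": {"rows": [{"x": 0,"y": 0,"z": -6,"ax": 0,"ay": 0,"az": 0,"gripper": 1},{"x": 0,"y": 0,"z": -15,"ax": 0,"ay": 0,"az": 0,"gripper": 1},{"x": 0,"y": 0,"z": -30,"ax": 0,"ay": 0,"az": 0,"gripper": 1},{"x": 0,"y": 0,"z": -35,"ax": 0,"ay": 0,"az": 0,"gripper": 1},{"x": -15,"y": -11,"z": -18,"ax": 0,"ay": 0,"az": 0,"gripper": 1}]}}

```text
clock: 10.85
position: [0.6159, 0.1638, 0.2054]
ee_rot: [0.605, 0.796, 0.003, 0.001]
ft_force: [1.0, 0.6, -0.2]
grip_width: 0.643
grasp_force: 43.2
```

{"name": "apply_moves", "arguments": {"rows": [{"x": -29,"y": -22,"z": 0,"ax": 0,"ay": 0,"az": 0,"gripper": 1},{"x": -29,"y": -22,"z": 0,"ax": 0,"ay": 0,"az": 0,"gripper": 1},{"x": -29,"y": -22,"z": 0,"ax": 0,"ay": 0,"az": 0,"gripper": 1},{"x": -29,"y": -22,"z": 0,"ax": 0,"ay": 0,"az": 0,"gripper": 1},{"x": -29,"y": -22,"z": 0,"ax": 0,"ay": 0,"az": 0,"gripper": 1}]}}

```text
clock: 11.27
position: [0.5468, -0.0108, 0.2012]
ee_rot: [0.607, 0.795, 0.0, 0.001]
ft_force: [0.9, -1.6, -1.9]
grip_width: 0.645
grasp_force: 43.2
```

{"name": "apply_moves", "arguments": {"rows": [{"x": -29,"y": -22,"z": 0,"ax": 0,"ay": 0,"az": 0,"gripper": 1},{"x": -29,"y": -22,"z": 0,"ax": 0,"ay": 0,"az": 0,"gripper": 1},{"x": -29,"y": -22,"z": 0,"ax": 0,"ay": 0,"az": 0,"gripper": 1},{"x": -29,"y": -22,"z": 0,"ax": 0,"ay": 0,"az": 0,"gripper": 1},{"x": -29,"y": -22,"z": 0,"ax": 0,"ay": 0,"az": 0,"gripper": 1}]}}

```text
clock: 11.68
position: [0.4789, -0.1797, 0.2014]
ee_rot: [0.607, 0.795, -0.0, 0.001]
ft_force: [0.5, 0.1, -2.1]
grip_width: 0.643
grasp_force: 43.2
```

{"name": "apply_moves", "arguments": {"rows": [{"x": -29,"y": -22,"z": 0,"ax": 0,"ay": 0,"az": 0,"gripper": 1},{"x": -29,"y": -22,"z": 0,"ax": 0,"ay": 0,"az": 0,"gripper": 1},{"x": -29,"y": -22,"z": 0,"ax": 0,"ay": 0,"az": 0,"gripper": 1},{"x": -20,"y": -20,"z": 0,"ax": 0,"ay": 0,"az": 0,"gripper": 1},{"x": -10,"y": -10,"z": 0,"ax": 0,"ay": 0,"az": 0,"gripper": 1}]}}

```text
clock: 12.1
position: [0.4157, -0.3203, 0.2011]
ee_rot: [0.608, 0.794, -0.001, 0.001]
ft_force: [-0.2, -0.9, -2.5]
grip_width: 0.642
grasp_force: 43.2
```

{"name": "apply_moves", "arguments": {"rows": [{"x": 0,"y": 0,"z": 0,"ax": 0,"ay": 0,"az": 0,"gripper": 1},{"x": 0,"y": 0,"z": 0,"ax": 0,"ay": 0,"az": 0,"gripper": 1}]}}

```text
clock: 12.27
position: [0.4179, -0.3169, 0.2009]
ee_rot: [0.607, 0.795, 0.0, 0.001]
ft_force: [0.9, 0.3, -1.8]
grip_width: 0.647
grasp_force: 43.2
```

```bash
python3 - <<'E'
from h import *
go(.4177,-.3244,.0232,15)
w=camera("wrist"); crop(w,"w6",170,50,220,160,3.6)
print((proj(w,[(.4177,-.3244,.012)])-[170,50]))
g=cv2.GaussianBlur(cv2.cvtColor(w["color"],cv2.COLOR_RGB2GRAY),(5,5),1)
print(cv2.HoughCircles(g,cv2.HOUGH_GRADIENT,1.5,30,param1=100,param2=40,minRadius=30,maxRadius=60))
E
```

```text
clock 12.3 pos [ 0.4179 -0.3169  0.2009] yaw 15.2 tilt 0.06 F [ 0.9  0.3 -1.8] w 0.65 g 43.2 q7 0.73
  shift first: [ -7.   -2.2 177.7] az 0.2
[[110.41861471 137.51070711]]
[[[284.25 185.25  47.4 ]]]
```

View pics/w6.png

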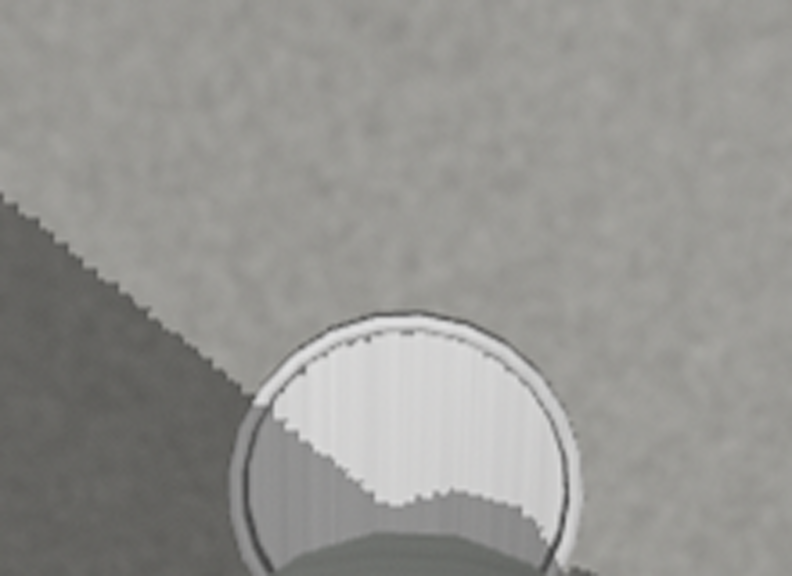

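The dish rim is centred near crop (406,482), within 3 mm of the estimate, with the tin edge below it at (410,540). I lower.

{"name": "apply_moves", "arguments": {"rows": [{"x": -5,"y": 0,"z": 25,"ax": 0,"ay": 0,"az": 0,"gripper": 1},{"x": 0,"y": 0,"z": 38,"ax": 0,"ay": 0,"az": 0,"gripper": 1},{"x": 0,"y": 0,"z": 38,"ax": 0,"ay": 0,"az": 0,"gripper": 1},{"x": 0,"y": 0,"z": 38,"ax": 0,"ay": 0,"az": 0,"gripper": 1},{"x": 0,"y": 0,"z": 18,"ax": 0,"ay": 0,"az": 0,"gripper": 1}]}}

```text
clock: 12.73
position: [0.4184, -0.3186, 0.0393]
ee_rot: [0.606, 0.796, 0.0, -0.002]
ft_force: [-0.4, -0.4, -2.3]
grip_width: 0.644
grasp_force: 43.4
```

{"name": "apply_moves", "arguments": {"rows": [{"x": 0,"y": 0,"z": 9,"ax": 0,"ay": 0,"az": 0,"gripper": 1},{"x": 0,"y": 0,"z": 5,"ax": 0,"ay": 0,"az": 0,"gripper": 1},{"x": 0,"y": 0,"z": 3,"ax": 0,"ay": 0,"az": 0,"gripper": 1},{"x": 0,"y": 0,"z": 2,"ax": 0,"ay": 0,"az": 0,"gripper": 1},{"x": 0,"y": 0,"z": 0,"ax": 0,"ay": 0,"az": 0,"gripper": 1}]}}

```text
clock: 13.15
position: [0.42, -0.3219, 0.0249]
ee_rot: [0.607, 0.795, -0.0, 0.001]
ft_force: [-0.3, 0.1, -1.9]
grip_width: 0.643
grasp_force: 43.4
```

{"name": "apply_moves", "arguments": {"rows": [{"x": 0,"y": 0,"z": 1,"ax": 0,"ay": 0,"az": 0,"gripper": 1},{"x": 0,"y": 0,"z": 0,"ax": 0,"ay": 0,"az": 0,"gripper": 1}]}}

```text
clock: 13.32
position: [0.4195, -0.3219, 0.0236]
ee_rot: [0.607, 0.795, -0.0, 0.001]
ft_force: [0.3, -0.8, -2.8]
grip_width: 0.644
grasp_force: 43.4
```

{"name": "apply_moves", "arguments": {"rows": [{"x": 0,"y": 0,"z": 1,"ax": 0,"ay": 0,"az": 0,"gripper": 1},{"x": 0,"y": 0,"z": 0.5,"ax": 0,"ay": 0,"az": 0,"gripper": 1},{"x": 0,"y": 0,"z": 0,"ax": 0,"ay": 0,"az": 0,"gripper": 1}]}}

```text
clock: 13.57
position: [0.4196, -0.3219, 0.0231]
ee_rot: [0.607, 0.795, -0.001, 0.001]
ft_force: [-7.8, 3.6, 16.9]
grip_width: 0.644
grasp_force: 45.5
```

{"name": "apply_moves", "arguments": {"rows": [{"x": 0,"y": 0,"z": 0.5,"ax": 0,"ay": 0,"az": 0,"gripper": 1},{"x": 0,"y": 0,"z": 0,"ax": 0,"ay": 0,"az": 0,"gripper": 1}]}}

```text
clock: 13.73
position: [0.4196, -0.3219, 0.0231]
ee_rot: [0.607, 0.795, -0.001, 0.001]
ft_force: [-9.3, 5.2, 24.6]
grip_width: 0.641
grasp_force: 46.2
```

{"name": "apply_moves", "arguments": {"rows": [{"x": 0,"y": 0,"z": -1,"ax": 0,"ay": 0,"az": 0,"gripper": 1},{"x": 0,"y": 0,"z": 0,"ax": 0,"ay": 0,"az": 0,"gripper": 0.3},{"x": 0,"y": 0,"z": 0,"ax": 0,"ay": 0,"az": 0,"gripper": 0.15},{"x": 0,"y": 0,"z": 0,"ax": 0,"ay": 0,"az": 0,"gripper": 0},{"x": 0,"y": 0,"z": -4,"ax": 0,"ay": 0,"az": 0,"gripper": 0}]}}

```text
clock: 14.15
position: [0.4189, -0.3213, 0.0254]
ee_rot: [0.607, 0.795, 0.0, -0.0]
ft_force: [0.2, -0.0, 0.3]
grip_width: 1.0
grasp_force: 0.0
```

{"name": "apply_moves", "arguments": {"rows": [{"x": 0,"y": 0,"z": -15,"ax": 0,"ay": 0,"az": 0,"gripper": 0},{"x": 0,"y": 0,"z": -38,"ax": 0,"ay": 0,"az": 0,"gripper": 0},{"x": 0,"y": 0,"z": -40,"ax": 0,"ay": 0,"az": 0,"gripper": 0},{"x": 0,"y": 0,"z": -40,"ax": 0,"ay": 0,"az": 0,"gripper": 0},{"x": 0,"y": 0,"z": -40,"ax": 0,"ay": 0,"az": 0,"gripper": 0}]}}

```text
clock: 14.57
position: [0.419, -0.321, 0.2009]
ee_rot: [0.607, 0.795, 0.0, 0.0]
ft_force: [-0.8, -0.9, -0.7]
grip_width: 0.996
grasp_force: 0.0
```

```bash
python3 - <<'E'
from h import *
go(.6215,.176,.2,74)
w=camera("wrist"); crop(w,"w7",170,100,220,160,3.6)
print((proj(w,[(.4196,-.3219,.012),(.4196,-.3219,.044)])-[170,100]))
E
```

```text
clock 14.6 pos [ 0.419  -0.321   0.2009] yaw 15.3 tilt 0.02 F [-0.8 -0.9 -0.7] w 1.00 g 0.0 q7 0.73
  shift first: [425.8 326.6   1.1] az -58.7
[[113.2911414   80.88455693]
 [113.35860375  89.33163628]]
```

View pics/w7.png

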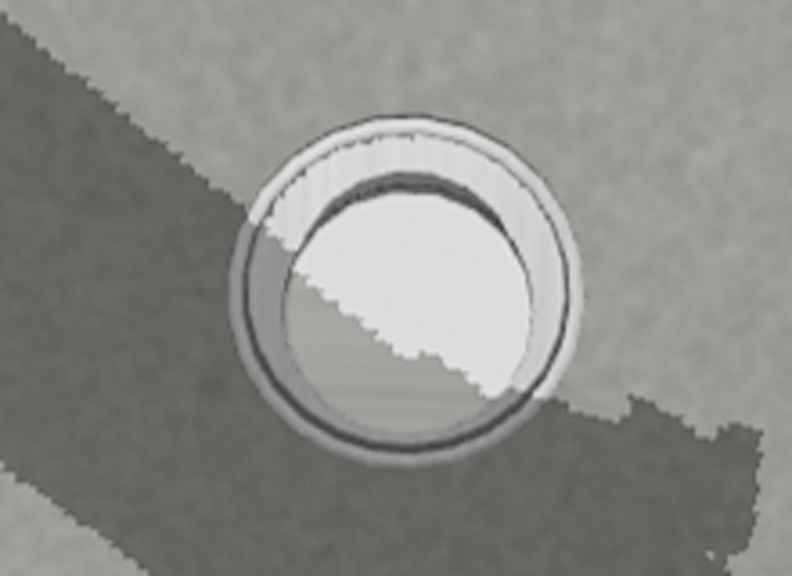

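The tin stands in the dish: rim centre at crop (406,291), tin top at (408,311), about 2.5 mm off centre. Next is the card box.

{"name": "apply_moves", "arguments": {"rows": [{"x": 16,"y": 13,"z": 0,"ax": 0,"ay": 0,"az": 0,"gripper": 0},{"x": 29,"y": 22,"z": 0,"ax": 0,"ay": 0,"az": 0,"gripper": 0},{"x": 29,"y": 22,"z": 0,"ax": 0,"ay": 0,"az": 0,"gripper": 0},{"x": 29,"y": 22,"z": 0,"ax": 0,"ay": 0,"az": 0,"gripper": 0},{"x": 29,"y": 22,"z": 0,"ax": 0,"ay": 0,"az": 0,"gripper": 0}]}}

```text
clock: 15.03
position: [0.4822, -0.1659, 0.1992]
ee_rot: [0.607, 0.795, -0.0, 0.0]
ft_force: [1.0, -0.3, -0.2]
grip_width: 1.001
grasp_force: 0.0
```

{"name": "apply_moves", "arguments": {"rows": [{"x": 29,"y": 22,"z": 0,"ax": 0,"ay": 0,"az": 0,"gripper": 0},{"x": 29,"y": 22,"z": 0,"ax": 0,"ay": 0,"az": 0,"gripper": 0},{"x": 29,"y": 22,"z": 0,"ax": 0,"ay": 0,"az": 0,"gripper": 0},{"x": 29,"y": 22,"z": 0,"ax": 0,"ay": 0,"az": 0,"gripper": 0},{"x": 29,"y": 22,"z": 0,"ax": 0,"ay": 0,"az": 0,"gripper": 0}]}}

```text
clock: 15.45
position: [0.5501, 0.0029, 0.1991]
ee_rot: [0.607, 0.795, 0.0, 0.0]
ft_force: [0.3, -1.6, 0.3]
grip_width: 1.0
grasp_force: 0.0
```

{"name": "apply_moves", "arguments": {"rows": [{"x": 29,"y": 22,"z": 0,"ax": 0,"ay": 0,"az": 0,"gripper": 0},{"x": 29,"y": 22,"z": 0,"ax": 0,"ay": 0,"az": 0,"gripper": 0},{"x": 29,"y": 22,"z": 0,"ax": 0,"ay": 0,"az": 0,"gripper": 0},{"x": 29,"y": 22,"z": 0,"ax": 0,"ay": 0,"az": 0,"gripper": 0},{"x": 28,"y": 22,"z": 0,"ax": 0,"ay": 0,"az": -3,"gripper": 0}]}}

```text
clock: 15.87
position: [0.6182, 0.1711, 0.1988]
ee_rot: [0.586, 0.81, -0.0, 0.0]
ft_force: [0.3, -0.0, 0.9]
grip_width: 1.0
grasp_force: 0.0
```

{"name": "apply_moves", "arguments": {"rows": [{"x": 0,"y": 0,"z": 0,"ax": 0,"ay": 0,"az": -7,"gripper": 0},{"x": 0,"y": 0,"z": 0,"ax": 0,"ay": 0,"az": -7,"gripper": 0},{"x": 0,"y": 0,"z": 0,"ax": 0,"ay": 0,"az": -7,"gripper": 0},{"x": 0,"y": 0,"z": 0,"ax": 0,"ay": 0,"az": -7,"gripper": 0},{"x": 0,"y": 0,"z": 0,"ax": 0,"ay": 0,"az": -7,"gripper": 0}]}}

```text
clock: 16.28
position: [0.6179, 0.1693, 0.1988]
ee_rot: [0.312, 0.95, -0.0, -0.0]
ft_force: [0.4, 0.2, -0.0]
grip_width: 1.001
grasp_force: 0.0
```

{"name": "apply_moves", "arguments": {"rows": [{"x": 0,"y": 0,"z": 0,"ax": 0,"ay": 0,"az": -7,"gripper": 0},{"x": 0,"y": 0,"z": 0,"ax": 0,"ay": 0,"az": -7,"gripper": 0},{"x": 0,"y": 0,"z": 0,"ax": 0,"ay": 0,"az": -7,"gripper": 0},{"x": 0,"y": 0,"z": 0,"ax": 0,"ay": 0,"az": 0,"gripper": 0}]}}

```text
clock: 16.62
position: [0.6179, 0.169, 0.1986]
ee_rot: [0.134, 0.991, 0.0, -0.0]
ft_force: [-0.4, -0.2, -0.4]
grip_width: 1.0
grasp_force: 0.0
```

```bash
python3 - <<'E'
from h import *
go(.6215,.1765,.056,74)
E
```

```text
clock 16.6 pos [0.6179 0.169  0.1986] yaw 74.6 tilt 0.03 F [-0.4 -0.2 -0.4] w 1.00 g 0.0 q7 0.63
  shift first: [ -1.6   8.2 142.6] az 0.6
```

{"name": "apply_moves", "arguments": {"rows": [{"x": -1,"y": 4,"z": 25,"ax": 0,"ay": 0,"az": 0,"gripper": 0},{"x": 0,"y": 4,"z": 38,"ax": 0,"ay": 0,"az": 0,"gripper": 0},{"x": 0,"y": 0,"z": 38,"ax": 0,"ay": 0,"az": 0,"gripper": 0},{"x": 0,"y": 0,"z": 26,"ax": 0,"ay": 0,"az": 0,"gripper": 0},{"x": 0,"y": 0,"z": 12,"ax": 0,"ay": 0,"az": 0,"gripper": 0}]}}

```text
clock: 17.03
position: [0.6192, 0.1756, 0.0558]
ee_rot: [0.139, 0.99, -0.001, -0.002]
ft_force: [-0.2, -1.3, -0.5]
grip_width: 1.0
grasp_force: 0.0
```

{"name": "apply_moves", "arguments": {"rows": [{"x": 0,"y": 0,"z": 4,"ax": 0,"ay": 0,"az": 0,"gripper": 0.1},{"x": 0,"y": 0,"z": 0,"ax": 0,"ay": 0,"az": 0,"gripper": 0.2},{"x": 0,"y": 0,"z": 0,"ax": 0,"ay": 0,"az": 0,"gripper": 0.3},{"x": 0,"y": 0,"z": 0,"ax": 0,"ay": 0,"az": 0,"gripper": 0.4},{"x": 0,"y": 0,"z": 0,"ax": 0,"ay": 0,"az": 0,"gripper": 0.6}]}}

```text
clock: 17.45
position: [0.6221, 0.1772, 0.0581]
ee_rot: [0.137, 0.991, 0.001, 0.001]
ft_force: [-0.9, 0.5, 5.9]
grip_width: 0.674
grasp_force: 44.3
```

{"name": "apply_moves", "arguments": {"rows": [{"x": 0,"y": 0,"z": 0,"ax": 0,"ay": 0,"az": 0,"gripper": 1},{"x": 0,"y": 0,"z": 0,"ax": 0,"ay": 0,"az": 0,"gripper": 1},{"x": 0,"y": 0,"z": 0,"ax": 0,"ay": 0,"az": 0,"gripper": 1}]}}

```text
clock: 17.7
position: [0.6222, 0.1771, 0.0581]
ee_rot: [0.137, 0.991, 0.001, 0.002]
ft_force: [-1.2, -0.0, 7.6]
grip_width: 0.677
grasp_force: 44.4
```

```bash
python3 - <<'E'
from h import *
go(.434,.276,.16,67)
E
```

```text
clock 17.7 pos [0.6222 0.1771 0.0581] yaw 74.2 tilt 0.19 F [-1.2 -0.   7.6] w 0.68 g 44.4 q7 0.54
  shift first: [ 207.7   44.2 -102.5] az 7.2
```

{"name": "apply_moves", "arguments": {"rows": [{"x": 0,"y": 0,"z": -6,"ax": 0,"ay": 0,"az": 0,"gripper": 1},{"x": 0,"y": 0,"z": -15,"ax": 0,"ay": 0,"az": 0,"gripper": 1},{"x": 0,"y": 0,"z": -35,"ax": 0,"ay": 0,"az": 0,"gripper": 1},{"x": 0,"y": 0,"z": -35,"ax": 0,"ay": 0,"az": 0,"gripper": 1},{"x": 18,"y": 4,"z": -18,"ax": 0,"ay": 0,"az": 0,"gripper": 1}]}}

```text
clock: 18.12
position: [0.6079, 0.184, 0.17]
ee_rot: [0.139, 0.99, 0.001, 0.003]
ft_force: [0.7, 0.1, -1.0]
grip_width: 0.67
grasp_force: 43.6
```

{"name": "apply_moves", "arguments": {"rows": [{"x": 36,"y": 8,"z": 0,"ax": 0,"ay": 0,"az": 0,"gripper": 1},{"x": 38,"y": 8,"z": 0,"ax": 0,"ay": 0,"az": 0,"gripper": 1},{"x": 38,"y": 8,"z": 0,"ax": 0,"ay": 0,"az": 0,"gripper": 1},{"x": 38,"y": 8,"z": 0,"ax": 0,"ay": 0,"az": 0,"gripper": 1},{"x": 26,"y": 6,"z": 0,"ax": 0,"ay": 0,"az": 0,"gripper": 1}]}}

```text
clock: 18.53
position: [0.4421, 0.2716, 0.1659]
ee_rot: [0.135, 0.991, -0.0, 0.0]
ft_force: [0.5, 0.6, -0.9]
grip_width: 0.671
grasp_force: 43.5
```

{"name": "apply_moves", "arguments": {"rows": [{"x": 12,"y": 3,"z": 0,"ax": 0,"ay": 0,"az": 3,"gripper": 1},{"x": 0,"y": 0,"z": 0,"ax": 0,"ay": 0,"az": 4,"gripper": 1},{"x": 0,"y": 0,"z": 0,"ax": 0,"ay": 0,"az": 0,"gripper": 1},{"x": 0,"y": 0,"z": 0,"ax": 0,"ay": 0,"az": 0,"gripper": 1}]}}

```text
clock: 18.87
position: [0.4352, 0.2758, 0.1657]
ee_rot: [0.196, 0.981, -0.0, 0.001]
ft_force: [0.4, 0.2, -1.1]
grip_width: 0.677
grasp_force: 43.6
```

```bash
python3 - <<'E'
from h import *
go(.4335,.276,.0281,67)
E
```

```text
clock 18.9 pos [0.4352 0.2758 0.1657] yaw 67.4 tilt 0.10 F [ 0.4  0.2 -1.1] w 0.68 g 43.6 q7 0.24
  shift first: [  1.9  -0.4 137.6] az 0.4
```

{"name": "apply_moves", "arguments": {"rows": [{"x": 2,"y": 0,"z": 25,"ax": 0,"ay": 0,"az": 0,"gripper": 1},{"x": 0,"y": 0,"z": 38,"ax": 0,"ay": 0,"az": 0,"gripper": 1},{"x": 0,"y": 0,"z": 35,"ax": 0,"ay": 0,"az": 0,"gripper": 1},{"x": 0,"y": 0,"z": 20,"ax": 0,"ay": 0,"az": 0,"gripper": 1},{"x": 0,"y": 0,"z": 9,"ax": 0,"ay": 0,"az": 0,"gripper": 1}]}}

```text
clock: 19.28
position: [0.4321, 0.2752, 0.0351]
ee_rot: [0.196, 0.981, -0.001, -0.002]
ft_force: [0.2, -0.7, -0.3]
grip_width: 0.674
grasp_force: 43.4
```

{"name": "apply_moves", "arguments": {"rows": [{"x": 0,"y": 0,"z": 5,"ax": 0,"ay": 0,"az": 0,"gripper": 1},{"x": 0,"y": 0,"z": 3,"ax": 0,"ay": 0,"az": 0,"gripper": 1},{"x": 0,"y": 0,"z": 2,"ax": 0,"ay": 0,"az": 0,"gripper": 1},{"x": 0,"y": 0,"z": 0,"ax": 0,"ay": 0,"az": 0,"gripper": 1}]}}

```text
clock: 19.62
position: [0.4338, 0.2769, 0.0287]
ee_rot: [0.197, 0.98, 0.0, 0.001]
ft_force: [-0.1, -0.1, -1.6]
grip_width: 0.671
grasp_force: 43.4
```

{"name": "apply_moves", "arguments": {"rows": [{"x": 0,"y": 0,"z": 1,"ax": 0,"ay": 0,"az": 0,"gripper": 1},{"x": 0,"y": 0,"z": 0,"ax": 0,"ay": 0,"az": 0,"gripper": 1}]}}

```text
clock: 19.78
position: [0.4338, 0.2769, 0.028]
ee_rot: [0.197, 0.98, 0.0, 0.001]
ft_force: [-1.0, -2.0, 5.4]
grip_width: 0.668
grasp_force: 44.2
```

{"name": "apply_moves", "arguments": {"rows": [{"x": 0,"y": 0,"z": 0.5,"ax": 0,"ay": 0,"az": 0,"gripper": 1},{"x": 0,"y": 0,"z": 0,"ax": 0,"ay": 0,"az": 0,"gripper": 0.25},{"x": 0,"y": 0,"z": 0,"ax": 0,"ay": 0,"az": 0,"gripper": 0.1},{"x": 0,"y": 0,"z": 0,"ax": 0,"ay": 0,"az": 0,"gripper": 0},{"x": 0,"y": 0,"z": -4,"ax": 0,"ay": 0,"az": 0,"gripper": 0}]}}

```text
clock: 20.2
position: [0.4329, 0.2763, 0.0301]
ee_rot: [0.197, 0.98, -0.0, -0.0]
ft_force: [-0.8, 0.5, -0.5]
grip_width: 0.998
grasp_force: 0.0
```

{"name": "apply_moves", "arguments": {"rows": [{"x": 0,"y": 0,"z": -15,"ax": 0,"ay": 0,"az": 0,"gripper": 0},{"x": 0,"y": 0,"z": -38,"ax": 0,"ay": 0,"az": 0,"gripper": 0},{"x": 0,"y": 0,"z": -40,"ax": 0,"ay": 0,"az": 0,"gripper": 0},{"x": 0,"y": 0,"z": -40,"ax": 0,"ay": 0,"az": -3,"gripper": 0},{"x": -10,"y": -2,"z": -25,"ax": 0,"ay": 0,"az": -3,"gripper": 0}]}}

```text
clock: 20.62
position: [0.4406, 0.2738, 0.1933]
ee_rot: [0.142, 0.99, 0.001, 0.001]
ft_force: [1.0, 0.8, -0.5]
grip_width: 0.999
grasp_force: 0.0
```

```bash
python3 - <<'E'
from h import *
go(.6025,.1805,.20,73.3)
E
```

```text
clock 20.6 pos [0.4406 0.2738 0.1933] yaw 73.6 tilt 0.20 F [ 1.   0.8 -0.5] w 1.00 g 0.0 q7 0.37
  shift first: [-181.7  -43.9   -6.3] az 0.3
```

{"name": "apply_moves", "arguments": {"rows": [{"x": -30,"y": -8,"z": -2,"ax": 0,"ay": 0,"az": 0,"gripper": 0},{"x": -38,"y": -9,"z": -2,"ax": 0,"ay": 0,"az": 0,"gripper": 0},{"x": -38,"y": -9,"z": -2,"ax": 0,"ay": 0,"az": 0,"gripper": 0},{"x": -38,"y": -9,"z": 0,"ax": 0,"ay": 0,"az": 0,"gripper": 0},{"x": -38,"y": -9,"z": 0,"ax": 0,"ay": 0,"az": 0,"gripper": 0}]}}

```text
clock: 21.03
position: [0.6049, 0.1755, 0.1959]
ee_rot: [0.145, 0.989, 0.0, 0.0]
ft_force: [0.0, 0.5, 0.9]
grip_width: 0.995
grasp_force: 0.0
```

{"name": "apply_moves", "arguments": {"rows": [{"x": -30,"y": 0,"z": 0,"ax": 0,"ay": 0,"az": 0,"gripper": 0},{"x": 0,"y": 0,"z": 0,"ax": 0,"ay": 0,"az": 0,"gripper": 0},{"x": 0,"y": 0,"z": 0,"ax": 0,"ay": 0,"az": 0,"gripper": 0}]}}

```text
clock: 21.28
position: [0.633, 0.1674, 0.1949]
ee_rot: [0.146, 0.989, 0.001, -0.0]
ft_force: [-0.3, 1.1, -0.2]
grip_width: 0.994
grasp_force: 0.0
```

```bash
python3 - <<'E'
from h import *
np.set_printoptions(precision=4,suppress=True)
w=camera("wrist"); t=camera("top")
def blob(c,seed,z,n):
    hsv=cv2.cvtColor(c["color"],cv2.COLOR_RGB2HSV); m=cv2.inRange(hsv,(5,60,110),(22,180,255))
    m=cv2.morphologyEx(m,cv2.MORPH_CLOSE,np.ones((3,3)))
    k,l,st,ce=cv2.connectedComponentsWithStats(m)
    u,v=np.round(seed).astype(int); r=cv2.minAreaRect(np.argwhere(l==l[v,u])[:,::-1].astype(np.float32))
    q=unproj(c,cv2.boxPoints(r),z); e=np.diff(q[:3],axis=0)[:,:2]
    print(n,"lab",l[v,u],"px",np.round(cv2.boxPoints(r)).astype(int).tolist(),"c",q.mean(0),np.linalg.norm(e,axis=1),np.degrees(np.arctan2(e[:,1],e[:,0]))%180)
blob(w,proj(w,[(.6025,.1805,.034)])[0],.034,"packet wrist")
blob(t,proj(t,[(.458,-.0205,.06)])[0],.06,"pile top"); blob(t,proj(t,[(.434,.276,.012)])[0],.012,"tray top")
crop(w,"w8",0,0,560,420,1.4)
go(.6025,.1805,.02,73.3)
E
```

```text
packet wrist lab 1 px [[248, 35], [331, 35], [331, 239], [248, 239]] c [0.6018 0.1827 0.034 ] [0.0602 0.1578] [ 73.1859 165.1489]
pile top lab 8 px [[254, 216], [278, 213], [283, 265], [259, 267]] c [ 0.4689 -0.0187  0.06  ] [0.0629 0.1353] [95.4347  5.5309]
tray top lab 0 px [[0, 0], [559, 0], [559, 419], [0, 419]] c [ 0.5823 -0.0418  0.012 ] [1.6157 1.1577] [ 89.99   176.7191]
clock 21.4 pos [0.6314 0.1693 0.1953] yaw 73.4 tilt 0.06 F [ 0.  -0.4  0.3] w 1.00 g 0.0 q7 0.61
  shift first: [ 30.9   2.3 175.3] az 0.1
```

View pics/w8.png

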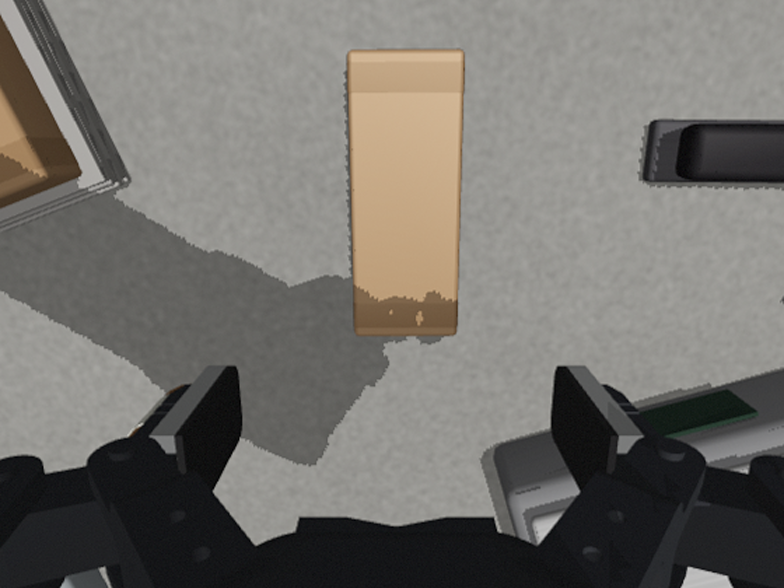

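The packet's top corners are at (348,50), (464,50), (457,334) and (354,334), squarely in line with the tool. Next I grasp it at its middle.

{"name": "apply_moves", "arguments": {"rows": [{"x": 16,"y": 1,"z": 25,"ax": 0,"ay": 0,"az": 0,"gripper": 0},{"x": 15,"y": 2,"z": 38,"ax": 0,"ay": 0,"az": 0,"gripper": 0},{"x": 0,"y": 0,"z": 38,"ax": 0,"ay": 0,"az": 0,"gripper": 0},{"x": 0,"y": 0,"z": 38,"ax": 0,"ay": 0,"az": 0,"gripper": 0},{"x": 0,"y": 0,"z": 22,"ax": 0,"ay": 0,"az": 0,"gripper": 0}], "newtons": 60}}

```text
clock: 21.8
position: [0.6007, 0.18, 0.0306]
ee_rot: [0.144, 0.99, -0.001, -0.001]
ft_force: [-0.5, 0.2, -1.3]
grip_width: 0.996
grasp_force: 0.0
```

{"name": "apply_moves", "arguments": {"rows": [{"x": 0,"y": 0,"z": 8,"ax": 0,"ay": 0,"az": 0,"gripper": 0},{"x": 0,"y": 0,"z": 4,"ax": 0,"ay": 0,"az": 0,"gripper": 0},{"x": 0,"y": 0,"z": 0,"ax": 0,"ay": 0,"az": 0,"gripper": 0},{"x": 0,"y": 0,"z": 0,"ax": 0,"ay": 0,"az": 0,"gripper": 0.1},{"x": 0,"y": 0,"z": 0,"ax": 0,"ay": 0,"az": 0,"gripper": 0.2}]}}

```text
clock: 22.22
position: [0.6043, 0.1805, 0.0234]
ee_rot: [0.145, 0.989, 0.001, 0.001]
ft_force: [0.7, 0.5, 0.5]
grip_width: 0.804
grasp_force: 0.0
```

{"name": "apply_moves", "arguments": {"rows": [{"x": 0,"y": 0,"z": 0,"ax": 0,"ay": 0,"az": 0,"gripper": 0.3},{"x": 0,"y": 0,"z": 0,"ax": 0,"ay": 0,"az": 0,"gripper": 0.5},{"x": 0,"y": 0,"z": 0,"ax": 0,"ay": 0,"az": 0,"gripper": 1},{"x": 0,"y": 0,"z": 0,"ax": 0,"ay": 0,"az": 0,"gripper": 1},{"x": 0,"y": 0,"z": 0,"ax": 0,"ay": 0,"az": 0,"gripper": 1}]}}

```text
clock: 22.63
position: [0.6043, 0.1807, 0.0236]
ee_rot: [0.145, 0.989, 0.001, 0.001]
ft_force: [-2.4, -1.2, 8.3]
grip_width: 0.714
grasp_force: 65.1
```

```bash
python3 - <<'E'
from h import *
go(.4585,-.0205,.14,93.3)
E
```

```text
clock 22.6 pos [0.6043 0.1807 0.0236] yaw 73.3 tilt 0.16 F [-2.4 -1.2  8.3] w 0.71 g 65.1 q7 0.48
  shift first: [  81.5 -234.5 -117. ] az -20.0
```

{"name": "apply_moves", "arguments": {"rows": [{"x": 0,"y": 0,"z": -6,"ax": 0,"ay": 0,"az": 0,"gripper": 1},{"x": 0,"y": 0,"z": -15,"ax": 0,"ay": 0,"az": 0,"gripper": 1},{"x": 0,"y": 0,"z": -30,"ax": 0,"ay": 0,"az": 0,"gripper": 1},{"x": 0,"y": 0,"z": -35,"ax": 0,"ay": 0,"az": 0,"gripper": 1},{"x": 0,"y": 0,"z": -30,"ax": 0,"ay": 0,"az": 0,"gripper": 1}]}}

```text
clock: 23.05
position: [0.6032, 0.1803, 0.1404]
ee_rot: [0.145, 0.989, 0.0, 0.0]
ft_force: [0.7, -0.3, -2.3]
grip_width: 0.711
grasp_force: 66.1
```

{"name": "apply_moves", "arguments": {"rows": [{"x": 6,"y": -16,"z": 0,"ax": 0,"ay": 0,"az": 0,"gripper": 1},{"x": 11,"y": -32,"z": 0,"ax": 0,"ay": 0,"az": 0,"gripper": 1},{"x": 11,"y": -33,"z": 0,"ax": 0,"ay": 0,"az": 0,"gripper": 1},{"x": 11,"y": -33,"z": 0,"ax": 0,"ay": 0,"az": 0,"gripper": 1},{"x": 11,"y": -33,"z": 0,"ax": 0,"ay": 0,"az": 0,"gripper": 1}]}}

```text
clock: 23.47
position: [0.512, 0.0527, 0.138]
ee_rot: [0.145, 0.989, -0.0, 0.0]
ft_force: [0.6, -0.8, -1.2]
grip_width: 0.709
grasp_force: 66.2
```

{"name": "apply_moves", "arguments": {"rows": [{"x": 11,"y": -33,"z": 0,"ax": 0,"ay": 0,"az": 0,"gripper": 1},{"x": 11,"y": -32,"z": 0,"ax": 0,"ay": 0,"az": 0,"gripper": 1},{"x": 8,"y": -22,"z": 0,"ax": 0,"ay": 0,"az": -6,"gripper": 1},{"x": 0,"y": 0,"z": 0,"ax": 0,"ay": 0,"az": -7,"gripper": 1},{"x": 0,"y": 0,"z": 0,"ax": 0,"ay": 0,"az": -7,"gripper": 1}]}}

```text
clock: 23.88
position: [0.4586, -0.0233, 0.1381]
ee_rot: [-0.03, 1.0, -0.002, -0.0]
ft_force: [0.7, 1.4, -2.0]
grip_width: 0.711
grasp_force: 66.3
```

{"name": "apply_moves", "arguments": {"rows": [{"x": 0,"y": 0,"z": 0,"ax": 0,"ay": 0,"az": 0,"gripper": 1},{"x": 0,"y": 0,"z": 0,"ax": 0,"ay": 0,"az": 0,"gripper": 1}]}}

```text
clock: 24.05
position: [0.4595, -0.0209, 0.1379]
ee_rot: [-0.027, 1.0, -0.0, 0.0]
ft_force: [-0.3, -0.7, -3.2]
grip_width: 0.709
grasp_force: 66.3
```

```bash
python3 - <<'E'
from h import *
go(.4602,-.0205,.0836,93.5)
E
```

```text
clock 24.1 pos [ 0.4595 -0.0209  0.1379] yaw 93.1 tilt 0.04 F [-0.3 -0.7 -3.2] w 0.71 g 66.3 q7 1.32
  shift first: [-0.7  0.4 54.3] az -0.4
```

{"name": "apply_moves", "arguments": {"rows": [{"x": 0,"y": 0,"z": 14,"ax": 0,"ay": 0,"az": 0,"gripper": 1},{"x": 0,"y": 0,"z": 14,"ax": 0,"ay": 0,"az": 0,"gripper": 1},{"x": 0,"y": 0,"z": 8,"ax": 0,"ay": 0,"az": 0,"gripper": 1},{"x": 0,"y": 0,"z": 4,"ax": 0,"ay": 0,"az": 0,"gripper": 1},{"x": 0,"y": 0,"z": 0,"ax": 0,"ay": 0,"az": 0,"gripper": 1}]}}

```text
clock: 24.47
position: [0.4591, -0.0206, 0.0969]
ee_rot: [-0.028, 1.0, 0.0, -0.001]
ft_force: [-0.2, -0.3, -2.1]
grip_width: 0.712
grasp_force: 66.2
```

{"name": "apply_moves", "arguments": {"rows": [{"x": 0,"y": 0,"z": 3,"ax": 0,"ay": 0,"az": 0,"gripper": 1},{"x": 0,"y": 0,"z": 2,"ax": 0,"ay": 0,"az": 0,"gripper": 1},{"x": 0,"y": 0,"z": 0,"ax": 0,"ay": 0,"az": 0,"gripper": 1}]}}

```text
clock: 24.72
position: [0.4595, -0.0211, 0.0924]
ee_rot: [-0.028, 1.0, -0.0, 0.0]
ft_force: [-0.7, -0.3, -2.3]
grip_width: 0.71
grasp_force: 66.3
```

{"name": "apply_moves", "arguments": {"rows": [{"x": 0,"y": 0,"z": 2,"ax": 0,"ay": 0,"az": 0,"gripper": 1},{"x": 0,"y": 0,"z": 2,"ax": 0,"ay": 0,"az": 0,"gripper": 1},{"x": 0,"y": 0,"z": 0,"ax": 0,"ay": 0,"az": 0,"gripper": 1}]}}

```text
clock: 24.97
position: [0.4593, -0.0212, 0.0881]
ee_rot: [-0.028, 1.0, -0.0, -0.0]
ft_force: [-0.0, -0.3, -2.0]
grip_width: 0.712
grasp_force: 66.3
```

{"name": "apply_moves", "arguments": {"rows": [{"x": 0,"y": 0,"z": 1.5,"ax": 0,"ay": 0,"az": 0,"gripper": 1},{"x": 0,"y": 0,"z": 0,"ax": 0,"ay": 0,"az": 0,"gripper": 1}]}}

```text
clock: 25.13
position: [0.4595, -0.0211, 0.087]
ee_rot: [-0.029, 1.0, -0.0, 0.0]
ft_force: [-0.9, -1.0, -0.7]
grip_width: 0.713
grasp_force: 66.5
```

{"name": "apply_moves", "arguments": {"rows": [{"x": 0,"y": 0,"z": 1.5,"ax": 0,"ay": 0,"az": 0,"gripper": 1},{"x": 0,"y": 0,"z": 0,"ax": 0,"ay": 0,"az": 0,"gripper": 1}]}}

```text
clock: 25.3
position: [0.4595, -0.0211, 0.0868]
ee_rot: [-0.028, 1.0, -0.001, -0.001]
ft_force: [-14.5, -2.1, 30.8]
grip_width: 0.71
grasp_force: 70.2
```

{"name": "apply_moves", "arguments": {"rows": [{"x": 0,"y": 0,"z": 1,"ax": 0,"ay": 0,"az": 0,"gripper": 1},{"x": 0,"y": 0,"z": 0,"ax": 0,"ay": 0,"az": 0,"gripper": 1}]}}

```text
clock: 25.47
position: [0.4595, -0.0211, 0.0867]
ee_rot: [-0.028, 1.0, -0.001, -0.001]
ft_force: [-23.2, -3.8, 49.7]
grip_width: 0.71
grasp_force: 72.5
```

Contact is at TCP z 0.087, which puts the pile top at about 63 mm. I relax the press, let go and lift clear.

{"name": "apply_moves", "arguments": {"rows": [{"x": 0,"y": 0,"z": -1.5,"ax": 0,"ay": 0,"az": 0,"gripper": 1},{"x": 0,"y": 0,"z": -0.5,"ax": 0,"ay": 0,"az": 0,"gripper": 1},{"x": 0,"y": 0,"z": 0,"ax": 0,"ay": 0,"az": 0,"gripper": 0.2},{"x": 0,"y": 0,"z": 0,"ax": 0,"ay": 0,"az": 0,"gripper": 0.1},{"x": 0,"y": 0,"z": 0,"ax": 0,"ay": 0,"az": 0,"gripper": 0}]}}

```text
clock: 25.88
position: [0.4595, -0.0211, 0.0862]
ee_rot: [-0.029, 1.0, 0.0, 0.0]
ft_force: [-0.7, -0.8, 0.3]
grip_width: 0.992
grasp_force: 0.0
```

{"name": "apply_moves", "arguments": {"rows": [{"x": 0,"y": 0,"z": -4,"ax": 0,"ay": 0,"az": 0,"gripper": 0},{"x": 0,"y": 0,"z": -15,"ax": 0,"ay": 0,"az": 0,"gripper": 0},{"x": 0,"y": 0,"z": -35,"ax": 0,"ay": 0,"az": 0,"gripper": 0},{"x": 0,"y": 0,"z": -35,"ax": 0,"ay": 0,"az": 0,"gripper": 0},{"x": 0,"y": 0,"z": -35,"ax": 0,"ay": 0,"az": 0,"gripper": 0}]}}

```text
clock: 26.3
position: [0.4591, -0.0205, 0.2115]
ee_rot: [-0.029, 1.0, 0.001, -0.0]
ft_force: [-0.5, -1.6, 0.7]
grip_width: 1.0
grasp_force: 0.0
```

{"name": "apply_moves", "arguments": {"rows": [{"x": 0,"y": 0,"z": -35,"ax": 0,"ay": 0,"az": 0,"gripper": 0},{"x": 0,"y": 0,"z": -20,"ax": 0,"ay": 0,"az": 0,"gripper": 0},{"x": 0,"y": 0,"z": 0,"ax": 0,"ay": 0,"az": 0,"gripper": 0},{"x": 0,"y": 0,"z": 0,"ax": 0,"ay": 0,"az": 0,"gripper": 0}]}}

```text
clock: 26.63
position: [0.4599, -0.0215, 0.266]
ee_rot: [-0.028, 1.0, -0.001, 0.001]
ft_force: [-0.1, 0.0, -1.7]
grip_width: 1.001
grasp_force: 0.0
```

```bash
python3 - <<'E'
from h import *
s=camera("side")
# three panels: pile, tray, rest+dish
P=lambda x0,y0,w,h,k:cv2.resize(s["color"][y0:y0+h,x0:x0+w,::-1],None,fx=k,fy=k,interpolation=cv2.INTER_CUBIC)
a=P(265,190,100,75,4); b=P(270,300,100,75,4); d=P(240,130,130,75,4)
cv2.imwrite("pics/s9.png",np.vstack([np.hstack([a,b]),np.hstack([d,np.zeros((300,280,3),np.uint8)])]))
print((proj(s,[(.434,.2765,.049),(.434,.2765,.012)])-[270,300])*4+[400,0],(proj(s,[(.4585,-.0205,.097)])-[265,190])*4)
go(.46,-.02,.24,93)
E
```

```text
[[586.83426501 111.74548077]
 [582.59964755 138.30552529]] [[226.64216149  86.40825619]]
clock 26.7 pos [ 0.4593 -0.0214  0.265 ] yaw 93.2 tilt 0.07 F [-0.9  0.2 -0.6] w 1.00 g 0.0 q7 1.58
  shift first: [-0.8  1.4 25. ] az 0.2
```

View pics/s9.png

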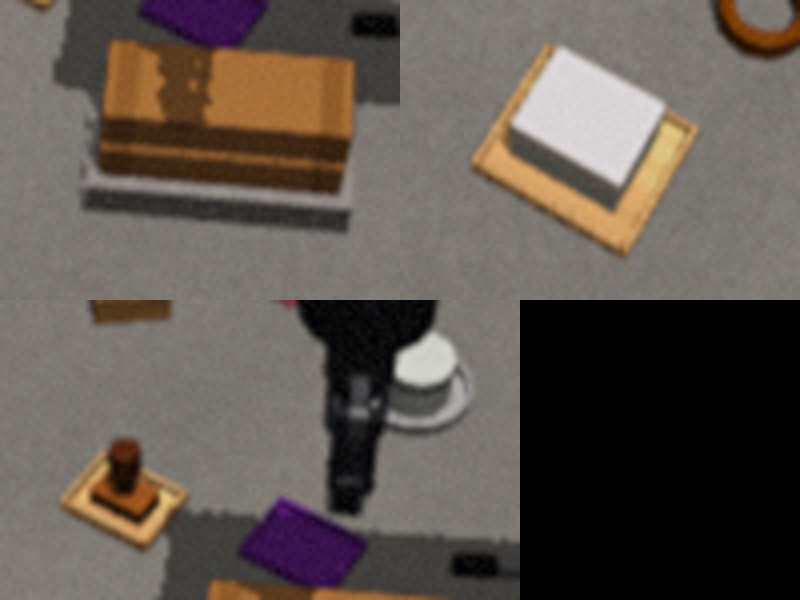

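The side view shows everything seated:
- **Packet:** squarely on the pile, with its top centre at (229,92).
- **Box:** flat in its tray, box top at (588,116) and tray at (587,147), a few mm off centre at most.
- **Stamp and tin:** both upright in their places, at (125,480) and (425,370).

I hand in.

```bash
python3 -c "
from workcell import *
print(hand_in())"
```

```text
the job is handed in; nothing more can be done
None
```

I put the stamp, tin, card box and packet upright in their places, with nothing dropped and the bottle not touched, and handed the job in at about 27 s; no verdict came back.

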